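Press test plates home in a thickness rack

TASK

Take the two aluminium test plates out of their small grey stands and sort them by thickness into the white slotted rack: each goes upright into the narrowest slot that will take it, so the widest slot stays empty. The slots' backstop has been shifted, so feel gently for it, then press each plate past the sprung roller until it is fully home on the slot floor. Do not force a plate where it does not go, and leave the other things on the bench where they are.

Things in the scene. Friction and masses are not known exactly. Their poses are not given: they have to be found in the camera images.
- plate_thick_mid (a point): Centre (half-way up) of the thicker bare aluminium plate: 13 mm thick (x), 50 mm wide (y), 90 mm tall (z), about 0.16 kg +-30 %. It starts upright and loose in its own stand, lower edge 6 mm and upper edge 96 mm above the worktop; pinch it across its thickness and pull straight up. It belongs in the middle slot.
- plate_thin_mid (a point): Centre (half-way up) of the thinner bare aluminium plate: 9 mm thick (x), 50 mm wide (y), 90 mm tall (z), about 0.11 kg +-30 %. It starts upright and loose in its own stand, lower edge 6 mm and upper edge 96 mm above the worktop; pinch it across its thickness and pull straight up. It belongs in the right-hand (narrowest) slot.
- stand_thick: Fixed small grey stand of the thicker plate, 60 (x) x 80 (y) x 28 mm tall, origin under its middle; plate pocket 22 mm deep, 1 mm clearance each side across the thickness. The two stands may swap sides.
- stand_thin: Fixed small grey stand of the thinner plate, 60 (x) x 80 (y) x 28 mm tall, origin under its middle; plate pocket 22 mm deep, 1 mm clearance each side across the thickness. The two stands may swap sides.
- rack: Thickness rack: fixed aluminium bed 112x250 mm carrying a white block (60 mm in x, 208 in y) with a row of three slots, each 56 mm long in y. Origin at worktop height under the middle slot; x points away from the robot, y left along the row. All slot floors are 20 mm above the worktop. Over 60 N in all between a plate and the rack, or over 30 N before it is in a slot, is forcing.
- backstop (a point): Middle of the NOMINAL backstop line, 65 mm above the worktop, axes as the rack. The real backstop, a straight wall along y, 14 mm thick, is the rear face of all slots and 10 mm higher than the level land in front of them (55 mm). It and the whole white block are clamped stiffly 0 to 16 mm off this point, either way along x; that shift is not measured. Feel for it gently.
- slot_wide (a point): Left slot, 18.6 mm wide in x; stays empty. Point: middle of the nominal rear face, at land height (55 mm). The slot reaches from the backstop towards the robot.
- slot_mid (a point): Middle slot, 14.6 mm wide in x, with a 2 mm 45-degree lead-in at its front edge, like the others. Point: middle of the nominal rear face, at land height. A plate held just above the land and moved along +x is over its slot when it touches the backstop; 2 to 4 N is enough to tell.
- slot_narrow (a point): Right slot, 10.6 mm wide in x. Point as for the middle slot; slots are 66 mm apart.
- roller (a point): Nominal place of the middle slot's sprung steel roller (35 mm above the worktop; every slot has one). It sticks 3 mm out of the slot's front face, its top about 23 mm above the slot floor. A plate's weight does not pass it: pushing past takes about 6 to 15 N, then the plate slides with drag to a hard stop on the floor: plate centre 65 mm, upper edge 110 mm above the worktop.
- timer: Bystander, leave alone: grey-white bench timer, 62x66x18 mm, lying flat; origin under its middle.
- forceps: Bystander, leave alone: steel forceps, 142 mm long, lying flat; origin under its middle.
- marker_black: Bystander, leave alone: black and white felt marker, 136 mm long, lying flat; origin under its middle.
- bottle_buffer: Bystander, leave alone: cream bottle with blue cap, 60 mm wide, 112 mm tall; origin under its middle.
- bottle_amber: Bystander, leave alone: amber bottle with black cap, 54 mm wide, 105 mm tall; origin under its middle.
- petri_0: Bystander, leave alone: covered petri dish, 94 mm wide, 16 mm tall; origin under its middle.
There are look-alikes about, which are no part of the job. Leave any green or yellow look-alike of the part that bears plate_thick_mid alone.

How it is judged (in metres and radians):
At the end, for the whole second after the job is handed in: The 13 mm plate stands in the middle slot and the 9 mm plate in the right-hand narrowest slot, each upright within 4 degrees, resting on the slot floor within 2.5 mm, within 8 mm of the slot's middle along the row, and at rest (z of plate_thick_mid in the frame of rack between 0.0625 and 0.0675 m and y of plate_thick_mid in the frame of rack between -0.008 and 0.008 m and x of plate_thick_mid in the frame of rack between -0.026 and 0.014 m and angle between each of plate_thick_mid, plate_thin_mid's own z axis and vertical below 0.07 rad and linear speed of each of plate_thick, plate_thin below 0.02 m/s and z of plate_thin_mid in the frame of rack between 0.0625 and 0.0675 m and y of plate_thin_mid in the frame of rack between -0.074 and -0.058 m and x of plate_thin_mid in the frame of rack between -0.026 and 0.014 m); the robot touches nothing.
It fails at once if a plate that is not yet in a slot (its lower edge less than 3 mm below the land, or above it) is pushed on the rack with more than 30 N ((z of plate_thick_mid in the frame of rack above 0.097 m and contact force between plate_thick and rack above 30 N) or (z of plate_thin_mid in the frame of rack above 0.097 m and contact force between plate_thin and rack above 30 N)).
It fails at once if a plate is pressed on the rack with more than 60 N (contact force between any of plate_thick, plate_thin and rack above 60 N).
It fails at once if a bystander is moved by more than 30 mm (distance of any of timer, forceps, marker_black, bottle_buffer, bottle_amber, petri_0 from where it was at the start of the episode above 0.03 m).
It also fails if it takes over 72 s, if anything falls off the work surface, if the arm or the gripper's body presses on something with over 40 N, if the wrist force passes 120 N, or if a joint passes its speed limit or range.

ROBOT

A 6-joint arm with a two-finger parallel gripper is mounted at the origin on a cart in front of the work surface, level with it; the furniture and walls round the work are solid. World frame = base frame: x ahead of the robot, y to its left, z up, the work surface at z = 0. Lengths are in m, angles in degrees, forces in N, time in s.
With the tool pointing down it reaches from about 0.35 to 0.875 m from the base axis. Payload 4.2 kg.
Tool frame: the origin (TCP) lies on the front face of the gripper's body, between the roots of the fingers; the fingertips stand 70 mm ahead of it and the grasp point (between the pads) lies 51 mm ahead of it; x points along the fingers, y is the direction in which the jaws open and shut, and the axes are right-handed (so a half turn about x gives the same grasp; the last joint's range is limited). The gripper opens to 87 mm and grips with 3 to 60 N. Pads are 19 mm wide; open, the fingers measure 117 mm over their backs; the gripper's body (75 mm by 190 mm) begins 51 mm behind the grasp point.
Start: joints at [-49.698, 22.042, 0.453, 0, -68.411, -14.817], TCP at [0.269, -0.564, 0.292] pointing down, gripper open.
Joint ranges: [-179.83, 179.83], [-69.29, 118.12], [-61.27, 80.66], [-181.25, 117.63], [-171.15, -9.14], [-177.46, 177.46]. Speed limits (degrees/s): [159.86, 159.86, 180, 180, 180, 180].

INTERFACE

Orientations are given as a 3x3 rotation matrix whose columns are the frame's x, y, z axes.
In Python, from station import r, viewer, spotter gives the robot as it stands.
- The arm moves only by the tool move_arm, never from a script. Its argument "series" is a list that holds one entry, the list of rows, each a list of 7 numbers: the turn, a rotation vector about the world's x, y, z scaled (see below), then the shift along the world's x, y, z scaled (see below), then the opening, from 0 (shut) to 1 (fully open). A call has 1 to 20 rows; each row shifts and turns the pose as measured when the row begins; what a row does not reach is not made up. The controller multiplies each number of a shift by 60 mm and each number of a turn by 8 degrees. A row lasts 1/8 s, in which the tool goes at most 62.5 mm and 10.7 degrees, less where a joint would pass 70% of its speed; a pose out of reach is approached as far as the arm can. A call with a number of a shift or a turn outside -1 to 1 is refused whole. A call with a gripper value outside its range is refused whole. The fingers move at their own pace and stop on an object; the grip force is fixed at half the most. Time passes only in rows, so rows that do not move let the fingers close. It gives the time, the measured TCP pose, the force and the opening at its end, in the units of the state.
- r.sense(): the state, without advancing time (a new reading comes with each control period).
- viewer.capture(name): name is "side" or "top" or "wrist"; returns (picture, depth): 480x640x3 uint8, red, green, blue; 480x640 float32, m along the optical axis (not along the pixel's ray), 0 where there is no reading.
- viewer.camera_params(name): a dict with "mtx" (3x3 intrinsics, pixels), "pose" (4x4, takes a point from camera to world coordinates). Camera axes: x right, y down, z forward; pixel columns grow to the right and rows downward; lengths in m; the calibration is good to about 2 mm. The wrist camera is an equidistant fisheye: a pixel r from the principal point sees the ray r / f radians off the axis. A picture is of the moment at which its call begins: read the wrist's pose just before it. camera_params takes no time and is no camera call; for the wrist camera it gives the pose at the moment of the call.
- r.finish_job(): hands the job in, once; it reports no verdict.
Trained networks look in the newest picture that a camera, given by its name, has taken for a name from the list of things; names that differ only in an ending like _2 or _b are one class to them, and where a whole thing is asked for, a point or a joint stands for the part that bears it (a point fixed in the world has none). Each returns a list of dicts, best first, with "conf" (0 to 1); they miss things now and then, are a little off and sometimes report something else, mostly with a low value. They report only what shows in the picture. A call takes as long as a camera call. They do not tell look-alikes from the thing itself.
- spotter.find_in(camera, name): "centre" ([column, row] in pixels, amid what is visible of it).
- spotter.trace(camera, name): "mask" (480x640 bool, what is visible of it) and "centre" ([column, row] in pixels, amid what is visible of it).
The state is a dict: "time_s": time; "joints": joint angles; "joint_velocities": joint speeds; "effort": joint torques, N m; "tcp_pos": TCP position; "ee_rot": TCP orientation; "wrist_force": force on the tool from outside, world axes, zero at the start; "moment": the same for the moment, N m; "gripper_width": opening from 0.0 (shut) to 1.0 (fully open).
Only numpy, scipy, OpenCV 4.12 (cv2) and the standard library are available. Lean on these libraries where they do the work, as an engineer would, in place of code of your own. Each camera call takes 0.05 s, during which the arm holds its last target.

## Working session

There is one attempt and no reset: what is moved stays moved. The work goes in short steps, Python scripts to look and compute and a tool call to move; the robot and the scene stay as the last step left them, time stands still between calls to the robot, and variables do not carry over. Pictures are saved under pics/ and viewed, and the job is handed in when it is done.

Besides the shell and the picture viewer there is one more tool, called after "Emit:" as a command line: name --argument value ..., lists and objects as JSON in quotes. move_arm: Moves the arm, as the interface text tells. Its arguments: {"type":"object","properties":{"series":{"type":"array","items":{"type":"array","items":{"type":"array","items":{"type":"number","minimum":-1,"maximum":1}}}}},"required":["series"]}

```bash
ls; mkdir -p pics; python3 - <<'E'
from station import r, viewer, spotter
import cv2,numpy as np
s=r.sense();print(s['time_s'],s['tcp_pos'],s['ee_rot'],s['wrist_force'],s['gripper_width'])
for n in("top","side"):
    p,d=viewer.capture(n);cv2.imwrite(f'pics/{n}0.png',p[:,:,::-1]);np.savez(f'{n}0.npz',p=p,d=d)
    c=viewer.camera_params(n);print(n,np.round(c['mtx'],1).tolist(),np.round(c['pose'],4).tolist())
print(viewer.camera_params("wrist"))
E
```

```text
pics
0.0 [ 0.26873336 -0.56375417  0.29113494] [[-1.07118299e-03 -4.30111565e-01  9.02775107e-01]
 [ 1.99904157e-03  9.02772900e-01  4.30112885e-01]
 [-9.99997428e-01  2.26541457e-03 -1.07224078e-04]] [-0.68482075  0.32940928  0.53016697] 0.9964400218337863
top [[456.3, 0.0, 316.2], [0.0, 456.3, 237.5], [0.0, 0.0, 1.0]] [[0.0078, -0.9855, 0.1692, 0.4078], [-0.9999, -0.0093, -0.0082, 0.0628], [0.0097, -0.1692, -0.9855, 1.1106], [0.0, 0.0, 0.0, 1.0]]
side [[564.8, 0.0, 328.6], [0.0, 564.8, 235.0], [0.0, 0.0, 1.0]] [[0.8727, -0.1815, 0.4532, -0.0078], [-0.4881, -0.3113, 0.8154, -0.9873], [-0.007, -0.9328, -0.3603, 0.5437], [0.0, 0.0, 0.0, 1.0]]
{'mtx': array([[371.64829954,   0.        , 322.9314403 ],
       [  0.        , 371.64829954, 232.09018566],
       [  0.        ,   0.        ,   1.        ]]), 'pose': array([[-0.42979943,  0.87064166,  0.2392813 ,  0.20204825],
       [ 0.90292382,  0.41413683,  0.114975  , -0.59487089],
       [ 0.00100683,  0.26546898, -0.96411888,  0.3836657 ],
       [ 0.        ,  0.        ,  0.        ,  1.        ]])}
```

View pics/top0.png

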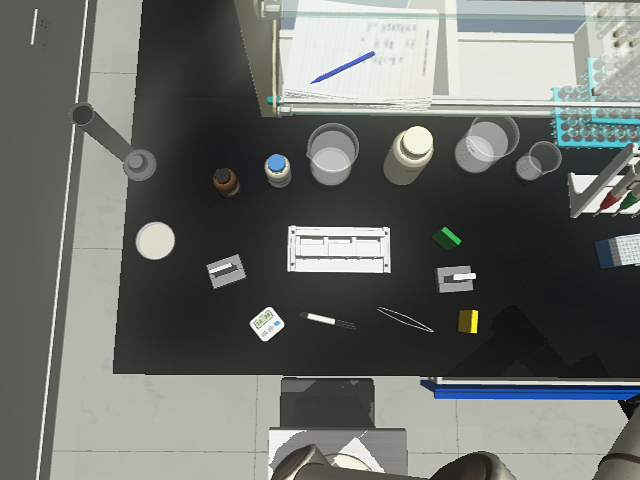

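View pics/side0.png

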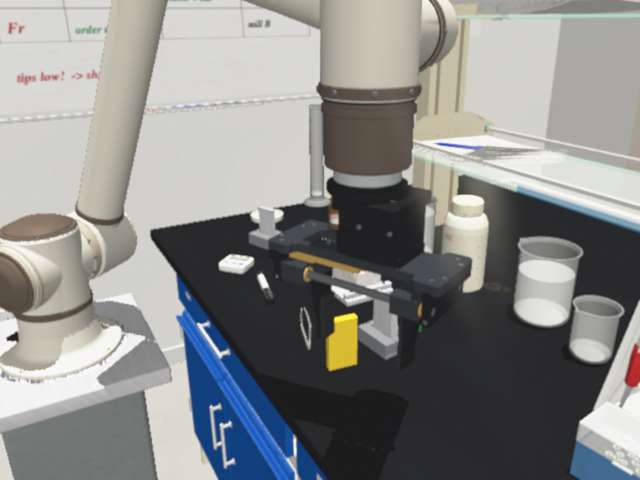

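```bash
cat > h.py <<'E'
import numpy as np,cv2
from station import r,viewer,spotter
def ray(cam,uv,z,c=None):
    c=c or viewer.camera_params(cam);K=c['mtx'];P=c['pose']
    d=P[:3,:3]@np.array([(uv[0]-K[0,2])/K[0,0],(uv[1]-K[1,2])/K[1,1],1.])
    o=P[:3,3];return o+d*(z-o[2])/d[2]
def cloud(cam,d,c=None):
    c=c or viewer.camera_params(cam);K=c['mtx'];P=c['pose']
    v,u=np.mgrid[:480,:640]
    if cam=='wrist':
        x=(u-K[0,2])/K[0,0];y=(v-K[1,2])/K[1,1];t=np.hypot(x,y)+1e-9
        s=np.tan(t)/t;q=np.stack([x*s*d,y*s*d,d],-1)
    else: q=np.stack([(u-K[0,2])/K[0,0]*d,(v-K[1,2])/K[1,1]*d,d],-1)
    return q@P[:3,:3].T+P[:3,3]
E
python3 - <<'E'
from h import *
z=np.load('top0.npz');p=z['p'];d=z['d'];W=cloud('top',d)
a=cv2.resize(p[195:345,195:400],None,fx=3.9,fy=3.9,interpolation=cv2.INTER_CUBIC)
cv2.imwrite('pics/c1.png',a[:,:,::-1])
a=cv2.resize(p[220:340,400:520],None,fx=4.9,fy=4.9,interpolation=cv2.INTER_CUBIC)
cv2.imwrite('pics/c2.png',a[:,:,::-1])
for n in['plate_thick_mid','plate_thin_mid','stand_thick','stand_thin','rack','timer']:
    print(n,[(np.round(f['centre']),round(f['conf'],2),np.round(ray('top',f['centre'],0.06),3)) for f in spotter.find_in('top',n)])
# plate tops: points z>0.085 near
for nm,(u0,u1,v0,v1) in dict(L=(200,250,250,292),R=(430,485,255,295)).items():
    w=W[v0:v1,u0:u1].reshape(-1,3)
    for lo,hi in((.085,.11),(.02,.035)):
        q=w[(w[:,2]>lo)&(w[:,2]<hi)]
        rc=cv2.minAreaRect((q[:,:2]*1000).astype(np.float32));print(nm,lo,len(q),q.mean(0).round(4),rc)
E
```

```text
plate_thick_mid [(array([469., 323.]), 0.9, array([ 0.394, -0.294,  0.06 ])), (array([448., 237.]), 0.82, array([ 0.592, -0.254,  0.06 ]))]
plate_thin_mid [(array([224., 268.]), 0.6, array([0.514, 0.266, 0.06 ]))]
stand_thick [(array([454., 283.]), 0.59, array([ 0.484, -0.264,  0.06 ]))]
stand_thin [(array([230., 271.]), 0.84, array([0.509, 0.252, 0.06 ])), (array([340., 248.]), 0.39, array([ 0.565, -0.001,  0.06 ]))]
rack [(array([339., 252.]), 0.84, array([0.556, 0.   , 0.06 ]))]
timer [(array([268., 326.]), 0.79, array([0.384, 0.162, 0.06 ])), (array([339., 250.]), 0.29, array([0.559, 0.   , 0.06 ]))]
L 0.085 109 [0.5112 0.2665 0.095 ] ((511.4761657714844, 266.93157958984375), (10.13579273223877, 49.28041076660156), 18.849536895751953)
L 0.02 668 [0.5101 0.2647 0.0282] ((511.9434814453125, 267.4972839355469), (60.473960876464844, 80.64466857910156), 20.37076759338379)
R 0.085 144 [ 0.4976 -0.2759  0.0952] ((497.8768310546875, -276.3260803222656), (13.326693534851074, 50.919883728027344), 4.480748176574707)
R 0.02 672 [ 0.4966 -0.2731  0.0274] ((497.7984619140625, -276.6148376464844), (59.87268829345703, 81.2745132446289), 4.779365062713623)
```

```bash
sleep 0
```

```text
(no output)
```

View pics/c1.png

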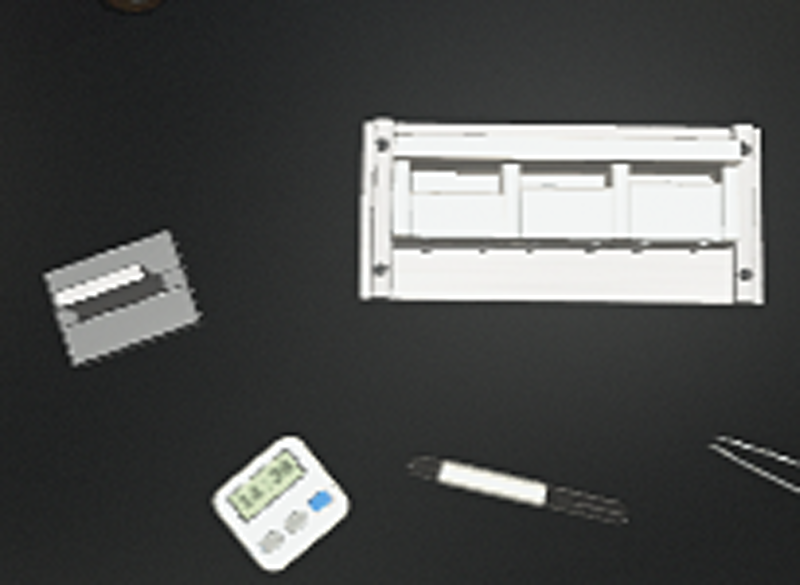

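View pics/c2.png

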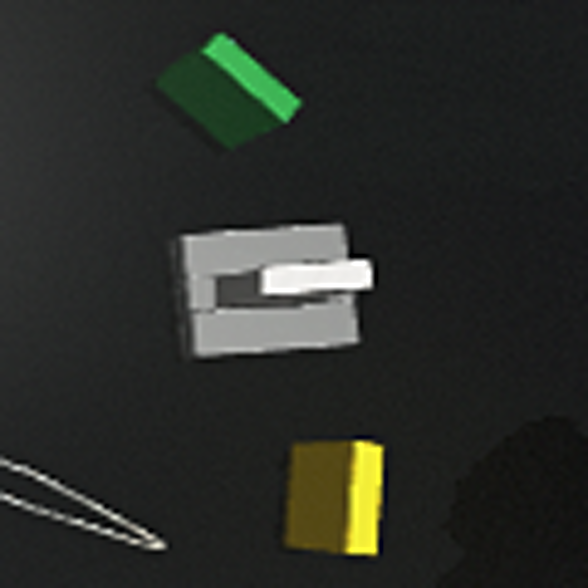

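```bash
python3 - <<'E'
from h import *
z=np.load('top0.npz');W=cloud('top',z['d']);
for u in(306,338,373,319,357):
    print(u);print(' '.join(f"{W[v,u,0]*1000:.0f}/{W[v,u,2]*1000:.0f}" for v in range(222,276)))
w=W[222:276,280:396].reshape(-1,3)
for lo,hi in((.058,.072),(.050,.059),(.006,.075)):
    q=w[(w[:,2]>lo)&(w[:,2]<hi)];print(lo,len(q),q.mean(0),cv2.minAreaRect((q[:,:2]*1000).astype(np.float32)))
# surroundings heights
for nm,(u,v) in dict(buf=(277,163),amb=(226,178),beaker=(332,140),big=(409,145)).items():
    q=W[v-20:v+20,u-15:u+15].reshape(-1,3);i=q[:,2].argmax();print(nm,q[i].round(3), q[q[:,2]>.03][:,0].min())
E
```

```text
306
637/-0 635/-0 631/5 629/6 625/11 622/14 620/13 617/14 605/64 602/69 600/65 598/63 595/65 593/63 593/49 593/36 593/26 591/20 588/22 587/15 584/18 581/20 574/54 571/53 569/53 566/56 564/55 562/55 559/54 557/55 554/57 552/53 550/52 548/54 547/39 547/25 546/12 543/13 540/19 538/14 536/14 533/14 531/13 529/14 526/11 524/12 521/14 519/10 517/13 514/10 513/-0 511/-0 508/-1 506/0
338
639/-4 636/-2 634/-5 631/-4 628/-2 624/8 620/13 618/12 606/64 603/66 601/64 598/67 596/65 593/67 593/55 593/43 593/29 592/18 590/17 587/20 585/17 577/55 574/55 572/56 570/54 567/55 564/57 562/54 560/56 558/54 555/55 408/1111 551/54 549/51 547/46 546/33 547/11 544/10 542/7 539/11 537/13 534/14 532/14 530/9 527/9 525/12 522/10 408/1111 517/16 515/9 513/9 511/-1 509/-2 506/-1
373
639/-0 636/4 634/1 632/-1 629/2 624/10 622/8 618/16 616/14 604/64 601/66 599/66 597/65 595/65 593/63 593/49 593/34 593/20 590/19 588/21 580/51 577/58 575/55 573/52 570/55 567/57 565/55 563/53 561/54 558/56 556/58 554/55 551/56 549/57 546/57 546/39 546/22 545/10 543/11 540/15 537/15 535/10 533/13 530/11 527/15 525/14 523/14 520/12 518/8
[... 731 characters left out ...]
2 522/14 520/9 518/12 515/14 513/10 512/-3 509/1 507/-0
0.058 626 [ 0.59504015 -0.00107062  0.06394479] ((575.8566284179688, -1.5482711791992188), (61.58685302734375, 205.56307983398438), 0.5851951241493225)
0.05 1315 [ 0.5651552  -0.00553773  0.05477228] ((570.0460205078125, -1.8903350830078125), (207.07916259765625, 47.45518112182617), 89.88725280761719)
0.006 4665 [ 5.64772581e-01 -3.70311762e-05  3.36304782e-02] ((572.9667358398438, 4.9446868896484375), (264.4268493652344, 126.87237548828125), 88.94812774658203)
buf [0.408 0.063 1.111] 0.40782464569164867
amb [0.408 0.063 1.111] 0.40782464569164867
beaker [0.408 0.063 1.111] 0.40782464569164867
big [0.408 0.063 1.111] 0.40782464569164867
```

```bash
python3 - <<'E'
from h import *
z=np.load('top0.npz');W=cloud('top',z['d'])
w=W[215:280,275:405].reshape(-1,3)
q=w[(w[:,2]>.06)&(w[:,2]<.07)]
print('backstop top y',np.sort(q[:,1])[[0,3,-4,-1]])
# slots: points within x .583-.592 with z .012-.045, hist in y
q=w[(w[:,0]>.580)&(w[:,0]<.5945)&(w[:,2]<.045)&(w[:,2]>.012)]
ys=np.sort(q[:,1]);b=np.flatnonzero(np.diff(ys)>.003)
print([(round(a[0],4),round(a[-1],4),len(a)) for a in np.split(ys,b+1)])
q=w[(w[:,2]>.006)&(w[:,2]<.025)&(w[:,0]<.54)]
print('bed',np.sort(q[:,1])[[0,20,-20,-1]],q[:,0].min())
# backstop face yaw: wall points z .03-.06, x .585-.597
q=w[(w[:,2]>.03)&(w[:,2]<.06)&(w[:,0]>.588)&(w[:,0]<.597)];print('face',len(q),np.polyfit(q[:,1],q[:,0],1))
q=w[(w[:,2]>.02)&(w[:,2]<.05)&(w[:,0]>.540)&(w[:,0]<.55)];print('front',len(q),np.polyfit(q[:,1],q[:,0],1))
d=z['d']
for nm,(u,v) in dict(buf=(277,163),amb=(226,178),beaker=(332,140),big=(409,145)).items():
    dd=d[v-25:v+25,u-18:u+18];q=W[v-25:v+25,u-18:u+18].reshape(-1,3);q=q[dd.ravel()>0.1];i=q[:,2].argmax();print(nm,q[i].round(3), q[q[:,2]>.03][:,0].min())
E
python3 - <<'E'
import cv2
a=cv2.imread('pics/top0.png')[215:280,275:405]
cv2.imwrite('pics/rk.png',cv2.resize(a,None,fx=6,fy=6,interpolation=cv2.INTER_CUBIC))
E
```

```text
backstop top y [-0.10413797 -0.10374792  0.10125378  0.10140209]
[(np.float64(-0.1241), np.float64(-0.1211), 7), (np.float64(-0.1177), np.float64(-0.1125), 17), (np.float64(-0.0962), np.float64(-0.0428), 95), (np.float64(-0.0299), np.float64(0.0235), 134), (np.float64(0.0372), np.float64(0.0906), 160), (np.float64(0.1048), np.float64(0.1223), 37)]
bed [-0.12639095 -0.12279843  0.11882123  0.13825904] 0.5035584221824195
face 189 [0.0043343  0.59234746]
front 181 [0.00332259 0.5462941 ]
buf [0.744 0.163 0.117] 0.7227658690940206
amb [0.725 0.259 0.109] 0.6960097183816334
beaker [0.828 0.001 0.149] 0.7380798321195172
big [ 0.796 -0.161  0.196] 0.7331018116100501
```

View pics/rk.png

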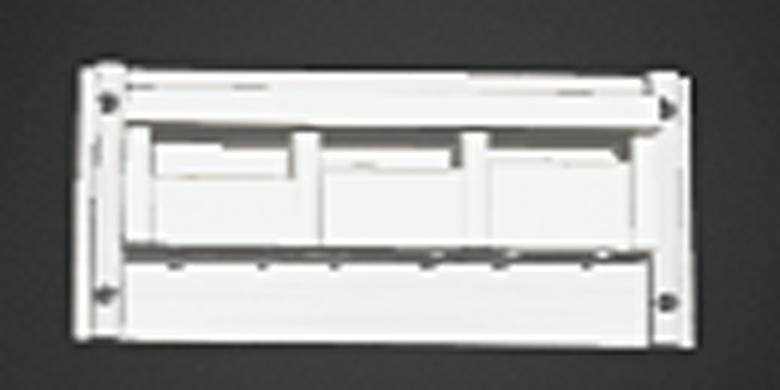

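Emit:
move_arm --series '[[[0,0,0.96,0.424,0.533,0,1],[0,0,0.96,0.424,0.533,0,1],[0,0,0.96,0.424,0.533,0,1],[0,0,0.96,0.424,0.533,0,1],[0,0,0.96,0.424,0.533,0,1],[0,0,0.96,0.424,0.533,0,1],[0,0,0.96,0.424,0.533,0,1],[0,0,0.96,0.424,0.533,0,1],[0,0,0.96,0.424,0.533,0,1]]]'

```text
time_s: 1.52
tcp_pos: [0.5022, -0.2689, 0.2925]
ee_rot: [[0.002, -0.993, -0.115], [-0.001, -0.115, 0.993], [-1.0, -0.002, -0.001]]
wrist_force: [-0.5, -0.5, -0.2]
gripper_width: 1.002
```

```bash
cat >> h.py <<'E'
def st(goal=None,yaw=None):
    s=r.sense();R=s['ee_rot'];y=np.degrees(np.arctan2(R[1,1],R[0,1]))%360
    tilt=np.degrees([R[0,0],R[1,0]])
    print('t',round(s['time_s'],2),'tcp',np.round(s['tcp_pos']*1000,2),'yaw',round(y,2),'tilt',np.round(tilt,2),'F',np.round(s['wrist_force'],2),'M',np.round(s['moment'],2),'w',round(s['gripper_width'],4))
    if goal is not None: print('units',np.round((np.array(goal)-s['tcp_pos'])/.06,3),'turn',None if yaw is None else round((yaw-y)/8,3))
    # rotvec to make vertical
    x=R[:,0];rv=np.cross(x,[0,0,-1]);print('level turn units',np.round(np.degrees(rv)/8,3))
    return s
E
python3 - <<'E'
from h import *
st((.4978,-.2763,.20),184.6)
p,d=viewer.capture('wrist');cv2.imwrite('pics/w1.png',p[:,:,::-1]);c=viewer.camera_params('wrist')
W=cloud('wrist',d,c).reshape(-1,3);W=W[(d.ravel()>.05)]
m=(abs(W[:,0]-.498)<.05)&(abs(W[:,1]+.276)<.06)&(W[:,2]>.088)&(W[:,2]<.115)
q=W[m];print(len(q),q.mean(0),cv2.minAreaRect((q[:,:2]*1000).astype(np.float32)))
E
```

```text
t 1.52 tcp [ 502.24 -268.91  292.48] yaw 186.58 tilt [ 0.11 -0.04] F [-0.47 -0.47 -0.19] M [-0.02  0.06 -0.01] w 1.0016
units [-0.074 -0.123 -1.541] turn -0.248
level turn units [0.005 0.014 0.   ]
1016 [ 0.50070806 -0.27613052  0.09561026] ((500.5727233886719, -275.2040710449219), (12.953707695007324, 50.584632873535156), 5.462206840515137)
```

View pics/w1.png

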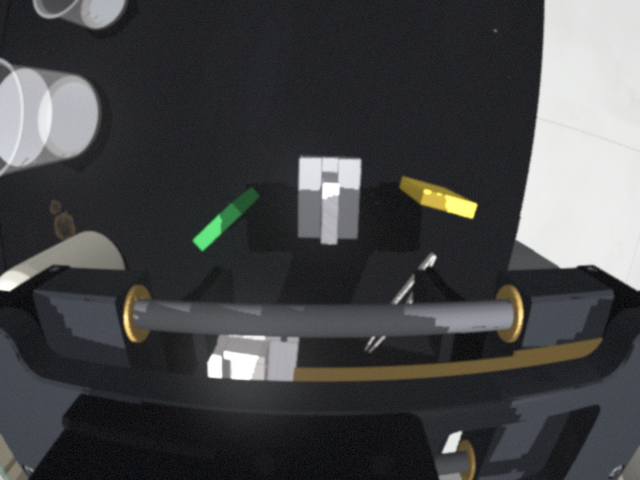

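Emit:
move_arm --series '[[[0,0,-0.21,-0.045,-0.12,0,0.5],[0,0,0,0,0,-0.5,0.5],[0,0,0,0,0,-0.5,0.5],[0,0,0,0,0,-0.5,0.5],[0,0,0,0,0,-0.5,0.5],[0,0,0,0,0,0,0.5]]]'

```text
time_s: 2.33
tcp_pos: [0.5003, -0.2772, 0.1707]
ee_rot: [[0.007, -0.997, -0.081], [-0.002, -0.081, 0.997], [-1.0, -0.006, -0.003]]
wrist_force: [0.3, 0.2, 0.5]
gripper_width: 0.513
```

```bash
python3 - <<'E'
from h import *
st((.4995,-.2763,.131),184.9)
p,d=viewer.capture('wrist');cv2.imwrite('pics/w2.png',p[:,:,::-1]);c=viewer.camera_params('wrist')
W=cloud('wrist',d,c).reshape(-1,3);W=W[(d.ravel()>.05)]
m=(abs(W[:,0]-.498)<.03)&(abs(W[:,1]+.276)<.04)&(W[:,2]>.088)&(W[:,2]<.105)
q=W[m];print(len(q),q.mean(0),cv2.minAreaRect((q[:,:2]*1000).astype(np.float32)))
E
```

```text
t 2.33 tcp [ 500.27 -277.2   170.7 ] yaw 184.66 tilt [ 0.38 -0.11] F [0.26 0.15 0.55] M [-0.03  0.09  0.03] w 0.5125
units [-0.013  0.015 -0.662] turn 0.029
level turn units [0.014 0.048 0.   ]
2093 [ 0.49889019 -0.28683592  0.09751505] ((499.1607666015625, -285.372314453125), (57.556636810302734, 36.27460861206055), 3.955115556716919)
```

View pics/w2.png

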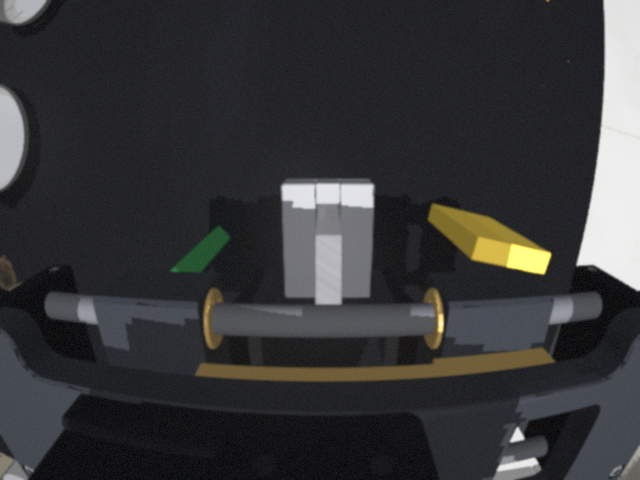

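Emit:
move_arm --series '[[[0.014,0.048,0.03,-0.025,0.015,-0.33,0.5],[0,0,0,0,0,-0.33,0.5],[0,0,0,0,0,0,0.35],[0,0,0,0,0,0,0.22]]]'

```text
time_s: 2.88
tcp_pos: [0.5014, -0.2782, 0.1347]
ee_rot: [[0.01, -0.996, -0.085], [-0.004, -0.085, 0.996], [-1.0, -0.01, -0.005]]
wrist_force: [0.2, 0.5, 0.5]
gripper_width: 0.352
```

```bash
python3 - <<'E'
from h import *
st((.4985,-.2763,.131),184.9)
p,d=viewer.capture('wrist');cv2.imwrite('pics/w3.png',p[:,:,::-1])
p,d=viewer.capture('side');cv2.imwrite('pics/s3.png',p[180:400,260:480,::-1].repeat(2,0).repeat(2,1))
E
```

```text
t 2.88 tcp [ 501.44 -278.16  134.74] yaw 184.88 tilt [ 0.6  -0.21] F [0.18 0.46 0.54] M [-0.01  0.16 -0.02] w 0.3522
units [-0.049  0.031 -0.062] turn 0.003
level turn units [0.027 0.074 0.   ]
```

View pics/s3.png

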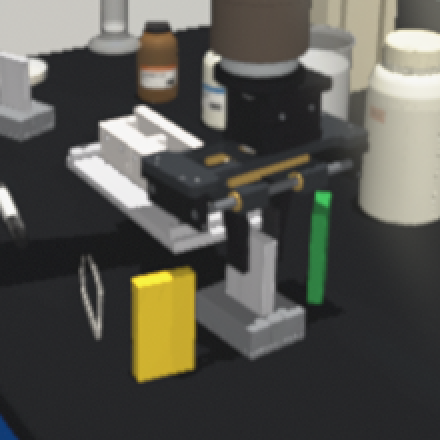

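View pics/w3.png

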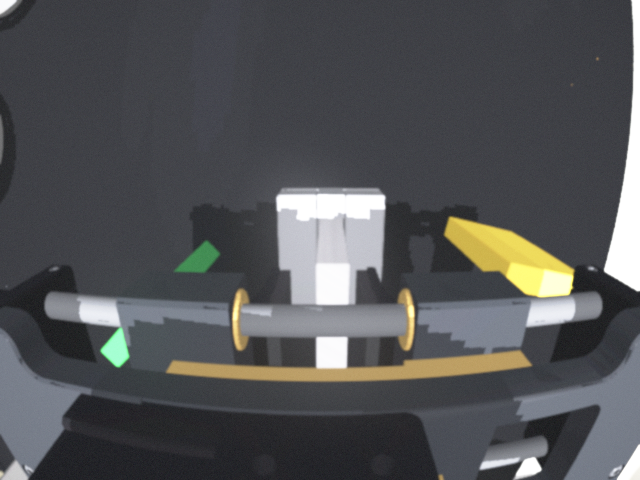

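Emit:
move_arm --series '[[[0.04,0.12,0,-0.06,0.03,-0.06,0.3],[0,0,0,0,0,0,0.25]]]'

```text
time_s: 3.22
tcp_pos: [0.4979, -0.2762, 0.1319]
ee_rot: [[-0.006, -0.996, -0.085], [0.002, -0.085, 0.996], [-1.0, 0.006, 0.002]]
wrist_force: [0.2, -0.4, -0.8]
gripper_width: 0.266
```

```bash
python3 - <<'E'
from h import *
st((.4985,-.2763,.131),184.9)
E
```

```text
t 3.23 tcp [ 497.86 -276.16  131.95] yaw 184.88 tilt [-0.33  0.11] F [ 0.16 -0.39 -0.83] M [-0.01  0.1   0.01] w 0.2659
units [ 0.011 -0.002 -0.016] turn 0.003
level turn units [-0.014 -0.041 -0.   ]
```

Emit:
move_arm --series '[[[0,0,0,0,0,0,0.25],[0,0,0,0,0,0,0.25],[0,0,0,0,0,0,0.25]]]'

```text
time_s: 3.6
tcp_pos: [0.4981, -0.2762, 0.1323]
ee_rot: [[-0.005, -0.996, -0.085], [0.002, -0.085, 0.996], [-1.0, 0.005, 0.002]]
wrist_force: [-0.3, -1.1, -0.4]
gripper_width: 0.254
```

```bash
python3 - <<'E'
from h import *
st((.4985,-.2763,.131),184.9)
E
```

```text
t 3.6 tcp [ 498.09 -276.17  132.28] yaw 184.89 tilt [-0.29  0.1 ] F [-0.29 -1.07 -0.39] M [0.03 0.1  0.03] w 0.2542
units [ 0.007 -0.002 -0.021] turn 0.002
level turn units [-0.012 -0.036 -0.   ]
```

Emit:
move_arm --series '[[[-0.012,-0.036,0,0.005,0,-0.02,0.22],[0,0,0,0,0,0,0.16],[0,0,0,0,0,0,0.14]]]'

```text
time_s: 3.98
tcp_pos: [0.4984, -0.2762, 0.131]
ee_rot: [[0.0, -0.996, -0.085], [-0.0, -0.085, 0.996], [-1.0, -0.0, -0.0]]
wrist_force: [-0.1, 1.2, -0.0]
gripper_width: 0.154
```

```bash
python3 - <<'E'
from h import *
st((.4985,-.2763,.131),184.9)
E
```

```text
t 3.98 tcp [ 498.4  -276.15  130.95] yaw 184.89 tilt [ 0.02 -0.  ] F [-0.13  1.16 -0.01] M [0.01 0.12 0.03] w 0.1544
units [ 0.002 -0.002  0.001] turn 0.001
level turn units [0.    0.002 0.   ]
```

Emit:
move_arm --series '[[[0,0,0,0,0,0,0],[0,0,0,0,0,0,0],[0,0,0,0,0,0,0]]]'

```text
time_s: 4.35
tcp_pos: [0.4983, -0.2762, 0.131]
ee_rot: [[0.0, -0.996, -0.085], [0.0, -0.085, 0.996], [-1.0, -0.0, 0.0]]
wrist_force: [0.4, -1.6, 1.0]
gripper_width: 0.151
```

```bash
python3 - <<'E'
from h import *
st((.4985,-.2763,.131),184.9)
E
```

```text
t 4.35 tcp [ 498.26 -276.18  130.95] yaw 184.88 tilt [0. 0.] F [ 0.35 -1.64  0.97] M [0.01 0.11 0.  ] w 0.1509
units [ 0.004 -0.002  0.001] turn 0.002
level turn units [-0.  0.  0.]
```

Emit:
move_arm --series '[[[0,0,0,0,0,0.2,0],[0,0,0,0,0,0.3,0],[0,0,0,0,0,0.4,0],[0,0,0,0,0,0.5,0],[0,0,0,0,0,0.3,0],[0,0,0,0,0,0,0]]]'

```text
time_s: 5.1
tcp_pos: [0.4974, -0.2757, 0.2382]
ee_rot: [[-0.0, -0.996, -0.085], [0.001, -0.085, 0.996], [-1.0, 0.0, 0.001]]
wrist_force: [-0.3, 0.2, -2.1]
gripper_width: 0.149
```

```bash
python3 - <<'E'
from h import *
st((.53,-.0022,.225),179.8)
p,d=viewer.capture('side');cv2.imwrite('pics/s4.png',p[180:400,260:480,::-1].repeat(2,0).repeat(2,1))
E
```

```text
t 5.1 tcp [ 497.38 -275.74  238.2 ] yaw 184.87 tilt [-0.01  0.03] F [-0.27  0.16 -2.11] M [0.05 0.05 0.02] w 0.1487
units [ 0.544  4.559 -0.22 ] turn -0.633
level turn units [-0.004 -0.001 -0.   ]
```

View pics/s4.png

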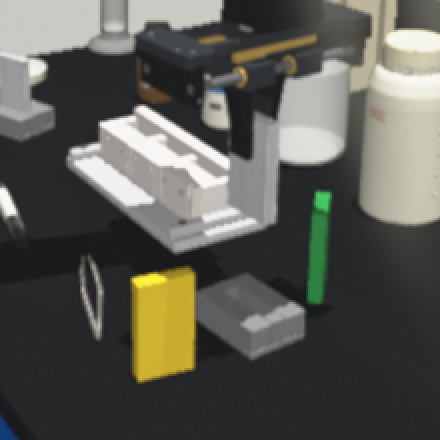

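Emit:
move_arm --series '[[[0,0,-0.1,0.17,0.5,0,0],[0,0,-0.1,0.17,0.8,0,0],[0,0,-0.1,0.17,0.9,0,0],[0,0,-0.1,0.17,0.9,0,0],[0,0,-0.1,0.17,0.8,0,0],[0,0,-0.1,0.17,0.5,0,0],[0,0,0,0,0,0,0],[0,0,0,0,0,0,0]]]'

```text
time_s: 6.15
tcp_pos: [0.5539, -0.0039, 0.2275]
ee_rot: [[-0.02, -1.0, 0.006], [0.002, 0.006, 1.0], [-1.0, 0.02, 0.002]]
wrist_force: [-0.3, -0.3, -1.8]
gripper_width: 0.148
```

```bash
python3 - <<'E'
from h import *
st((.560,-.0022,.183),179.8)
p,d=viewer.capture('wrist');cv2.imwrite('pics/w5.png',p[:,:,::-1])
p,d=viewer.capture('side');cv2.imwrite('pics/s5.png',p[:,:,::-1]);np.savez('s5.npz',p=p,d=d)
E
```

```text
t 6.15 tcp [553.91  -3.88 227.53] yaw 179.68 tilt [-1.14  0.12] F [-0.34 -0.34 -1.83] M [-0.04  0.06  0.02] w 0.1477
units [ 0.102  0.028 -0.742] turn 0.015
level turn units [-0.015 -0.143 -0.   ]
```

View pics/s5.png

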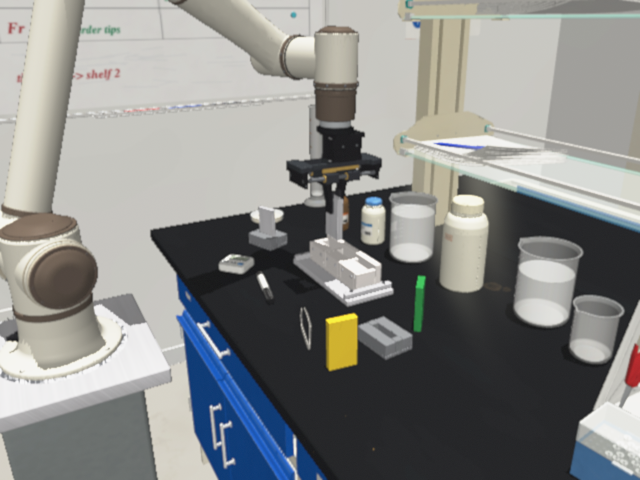

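View pics/w5.png

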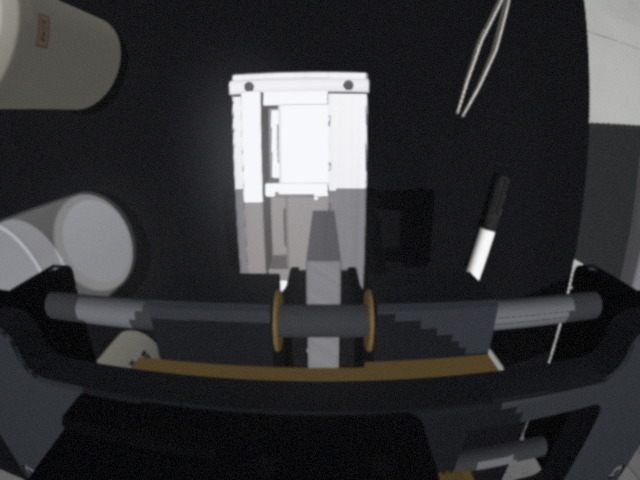

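Emit:
move_arm --series '[[[-0.015,-0.143,0.015,0.1,0.02,-0.3,0],[0,0,0,0,0,-0.3,0],[0,0,0,0,0,0,0]]]'

```text
time_s: 6.62
tcp_pos: [0.5595, -0.0065, 0.1913]
ee_rot: [[0.002, -1.0, 0.009], [-0.0, 0.009, 1.0], [-1.0, -0.002, -0.0]]
wrist_force: [-0.7, -0.2, -1.6]
gripper_width: 0.144
```

```bash
python3 - <<'E'
from h import *
st((.560,-.0022,.183),179.8)
p,d=viewer.capture('wrist');cv2.imwrite('pics/w6.png',p[:,:,::-1]);c=viewer.camera_params('wrist');np.savez('w6.npz',p=p,d=d)
W=cloud('wrist',d,c)
q=W.reshape(-1,3)[d.ravel()>.03]
b=q[(q[:,2]>.062)&(q[:,2]<.07)&(q[:,0]>.585)&(q[:,0]<.62)&(abs(q[:,1])<.12)]
print('backstop',b[:,0].min(),b[:,0].max(),b[:,1].min(),b[:,1].max())
f=q[(q[:,0]>.58)&(q[:,0]<.597)&(q[:,2]<.045)&(q[:,2]>.012)&(abs(q[:,1])<.11)]
ys=np.sort(f[:,1]);i=np.flatnonzero(np.diff(ys)>.003);print([(round(a[0],4),round(a[-1],4),len(a)) for a in np.split(ys,i+1)])
# bed ends
e=q[(q[:,2]>.006)&(q[:,2]<.02)&(q[:,0]>.52)&(q[:,0]<.61)&(abs(q[:,1])<.15)];print('bed y min',np.sort(e[:,1])[[0,20]])
# plate near side
m=q[(abs(q[:,0]-.56)<.012)&(q[:,2]>.07)&(q[:,2]<.14)&(q[:,1]<-.015)&(q[:,1]>-.05)]
print('plate',len(m),np.percentile(m[:,1],[1,10,50,90]),m[:,0].mean(),m[:,0].min(),m[:,0].max(),m[:,2].min())
E
```

```text
t 6.62 tcp [559.48  -6.48 191.35] yaw 179.47 tilt [ 0.09 -0.01] F [-0.71 -0.2  -1.57] M [-0.01  0.13 -0.03] w 0.1439
units [ 0.009  0.071 -0.139] turn 0.041
level turn units [0.001 0.012 0.   ]
backstop 0.5919854290168015 0.6067980670449507 -0.10584698667900376 0.008406365165814222
[(np.float64(-0.11), np.float64(-0.1096), 6), (np.float64(-0.0964), np.float64(-0.0393), 1273), (np.float64(-0.0271), np.float64(0.0269), 1291)]
bed y min [-0.12721465 -0.12669456]
plate 1221 [-0.03320984 -0.03300395 -0.0326405  -0.01579462] 0.5596225267142229 0.5480188629825761 0.5719630747072854 0.07014985389047662
```

View pics/w6.png

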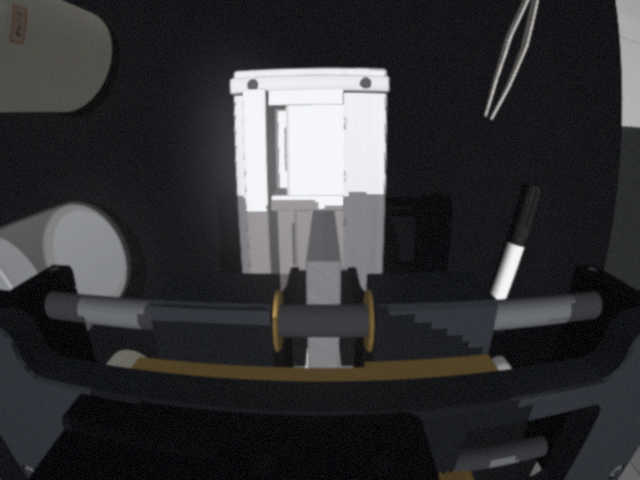

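Emit:
move_arm --series '[[[0,0.012,0.04,0.01,0.1,-0.14,0],[0,0,0,0,0,0,0]]]'

```text
time_s: 6.92
tcp_pos: [0.5614, -0.0006, 0.1848]
ee_rot: [[0.005, -1.0, 0.004], [0.001, 0.004, 1.0], [-1.0, -0.005, 0.001]]
wrist_force: [-0.1, 0.4, -0.8]
gripper_width: 0.146
```

```bash
python3 - <<'E'
from h import *
st((.578,-.0004,.183),179.8)
E
```

```text
t 6.92 tcp [ 5.6138e+02 -5.6000e-01  1.8485e+02] yaw 179.78 tilt [0.26 0.03] F [-0.12  0.4  -0.75] M [0.03 0.13 0.02] w 0.1455
units [ 0.277  0.003 -0.031] turn 0.002
level turn units [-0.004  0.032  0.   ]
```

Emit:
move_arm --series '[[[0,0.035,0,0.07,0,-0.02,0],[0,0,0,0.07,0,0,0],[0,0,0,0.07,0,0,0],[0,0,0,0.05,0,0,0],[0,0,0,0,0,0,0]]]'

```text
time_s: 7.55
tcp_pos: [0.579, -0.0002, 0.1846]
ee_rot: [[0.002, -1.0, 0.003], [0.001, 0.003, 1.0], [-1.0, -0.002, 0.001]]
wrist_force: [0.3, -0.3, -2.4]
gripper_width: 0.145
```

```bash
python3 - <<'E'
from h import *
st((.5855,-.0004,.1825),179.8)
E
```

```text
t 7.55 tcp [ 5.7903e+02 -2.4000e-01  1.8459e+02] yaw 179.82 tilt [0.09 0.05] F [ 0.29 -0.31 -2.44] M [0.01 0.1  0.06] w 0.1451
units [ 0.108 -0.003 -0.035] turn -0.002
level turn units [-0.006  0.012  0.   ]
```

Emit:
move_arm --series '[[[0,0.01,0,0.04,0,-0.035,0],[0,0,0,0.03,0,0,0],[0,0,0,0,0,0,0]]]'

```text
time_s: 7.92
tcp_pos: [0.5833, -0.0003, 0.1822]
ee_rot: [[-0.0, -1.0, 0.003], [0.001, 0.003, 1.0], [-1.0, 0.0, 0.001]]
wrist_force: [0.4, -0.7, -1.3]
gripper_width: 0.149
```

Emit:
move_arm --series '[[[0,0,0,0.02,0,0,0],[0,0,0,0.02,0,0,0]]]'

```text
time_s: 8.18
tcp_pos: [0.5857, -0.0003, 0.1822]
ee_rot: [[-0.0, -1.0, 0.003], [0.001, 0.003, 1.0], [-1.0, 0.0, 0.001]]
wrist_force: [0.2, 0.7, -1.6]
gripper_width: 0.148
```

```bash
python3 - <<'E'
from h import *
st((.5855,-.0004,.1825),179.8)
E
```

```text
t 8.18 tcp [ 5.8569e+02 -3.0000e-01  1.8224e+02] yaw 179.81 tilt [-0.02  0.05] F [ 0.24  0.71 -1.6 ] M [0.02 0.06 0.01] w 0.148
units [-0.003 -0.002  0.004] turn -0.002
level turn units [-0.006 -0.003 -0.   ]
```

No contact yet; continue in 1 mm steps.

Emit:
move_arm --series '[[[0,0,0,0.016,0,0,0]]]'

```text
time_s: 8.3
tcp_pos: [0.5867, -0.0003, 0.1823]
ee_rot: [[-0.0, -1.0, 0.003], [0.001, 0.003, 1.0], [-1.0, 0.0, 0.001]]
wrist_force: [-0.8, 0.3, -1.0]
gripper_width: 0.147
```

Emit:
move_arm --series '[[[0,0,0,0.016,0,0,0]]]'

```text
time_s: 8.43
tcp_pos: [0.587, -0.0004, 0.1822]
ee_rot: [[-0.002, -1.0, 0.003], [0.001, 0.003, 1.0], [-1.0, 0.002, 0.001]]
wrist_force: [-2.4, 1.1, -0.6]
gripper_width: 0.145
```

Emit:
move_arm --series '[[[0,0,0,0.016,0,0,0]]]'

```text
time_s: 8.55
tcp_pos: [0.5873, -0.0004, 0.182]
ee_rot: [[-0.005, -1.0, 0.004], [0.0, 0.004, 1.0], [-1.0, 0.005, 0.0]]
wrist_force: [-2.3, 0.9, 0.1]
gripper_width: 0.145
```

Emit:
move_arm --series '[[[0,-0.035,0,-0.016,0,0,0],[0,0,0,0,0,-0.03,0]]]'

```text
time_s: 8.8
tcp_pos: [0.5864, -0.0004, 0.1803]
ee_rot: [[0.002, -1.0, 0.003], [0.0, 0.003, 1.0], [-1.0, -0.002, 0.0]]
wrist_force: [-1.9, 0.2, -0.0]
gripper_width: 0.149
```

Emit:
move_arm --series '[[[0,0,0,0,0,-0.03,0],[0,0,0,0,0,-0.03,0]]]'

```text
time_s: 9.05
tcp_pos: [0.5864, -0.0005, 0.1764]
ee_rot: [[0.002, -1.0, 0.003], [0.0, 0.003, 1.0], [-1.0, -0.002, 0.0]]
wrist_force: [-0.6, 0.7, -0.3]
gripper_width: 0.144
```

```bash
python3 - <<'E'
from h import *
st((.5864,-.0004,.175),179.8)
E
```

```text
t 9.05 tcp [ 5.8644e+02 -5.3000e-01  1.7640e+02] yaw 179.8 tilt [0.09 0.02] F [-0.57  0.66 -0.28] M [-0.01  0.53  0.02] w 0.1443
units [-0.001  0.002 -0.023] turn -0.001
level turn units [-0.002  0.011  0.   ]
```

Emit:
move_arm --series '[[[0,0.01,0,0,0,-0.03,0]]]'

```text
time_s: 9.18
tcp_pos: [0.5866, -0.0005, 0.1745]
ee_rot: [[0.0, -1.0, 0.003], [0.0, 0.003, 1.0], [-1.0, -0.0, 0.0]]
wrist_force: [-1.5, -0.7, -0.9]
gripper_width: 0.149
```

```bash
python3 - <<'E'
from h import *
st((.5864,-.0004,.175),179.8)
p,d=viewer.capture('side');cv2.imwrite('pics/s7.png',cv2.resize(p[180:310,270:420],None,fx=4,fy=4,interpolation=cv2.INTER_CUBIC)[:,:,::-1])
E
```

```text
t 9.18 tcp [ 5.8655e+02 -5.3000e-01  1.7446e+02] yaw 179.81 tilt [0.02 0.02] F [-1.49 -0.71 -0.94] M [ 0.    0.43 -0.01] w 0.1486
units [-0.003  0.002  0.009] turn -0.001
level turn units [-0.002  0.003  0.   ]
```

View pics/s7.png

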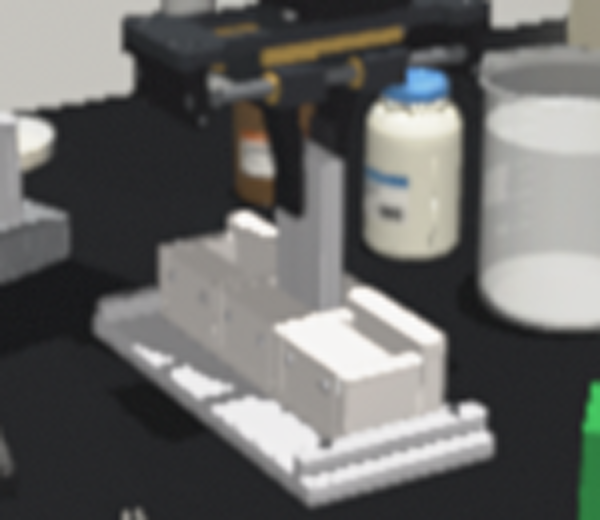

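Emit:
move_arm --series '[[[0,0,0,-0.006,0,-0.04,0],[0,0,0,0,0,-0.04,0]]]'

```text
time_s: 9.48
tcp_pos: [0.5865, -0.0005, 0.1692]
ee_rot: [[0.001, -1.0, 0.003], [0.0, 0.003, 1.0], [-1.0, -0.001, 0.0]]
wrist_force: [-1.0, -0.1, -1.5]
gripper_width: 0.152
```

```bash
python3 - <<'E'
from h import *
st((.5864,-.0004,.145),179.8)
E
```

```text
t 9.47 tcp [ 5.8651e+02 -4.9000e-01  1.6921e+02] yaw 179.8 tilt [0.06 0.02] F [-0.96 -0.13 -1.48] M [ 0.01  0.42 -0.03] w 0.1516
units [-0.002  0.002 -0.404] turn -0.0
level turn units [-0.003  0.008  0.   ]
```

Emit:
move_arm --series '[[[0,0,0,0,0,-0.04,0],[0,0,0,0,0,-0.04,0]]]'

```text
time_s: 9.72
tcp_pos: [0.5865, -0.0005, 0.164]
ee_rot: [[0.001, -1.0, 0.003], [0.0, 0.003, 1.0], [-1.0, -0.001, 0.0]]
wrist_force: [-1.3, 1.2, 4.1]
gripper_width: 0.15
```

```bash
python3 - <<'E'
from h import *
st((.5864,-.0004,.145),179.8)
E
```

```text
t 9.72 tcp [ 5.8651e+02 -4.6000e-01  1.6402e+02] yaw 179.81 tilt [0.05 0.02] F [-1.31  1.16  4.08] M [0.1  0.65 0.01] w 0.1497
units [-0.002  0.001 -0.317] turn -0.001
level turn units [-0.003  0.006  0.   ]
```

Emit:
move_arm --series '[[[0,0,0,0,0,-0.05,0],[0,0,0,0,0,-0.05,0]]]'

```text
time_s: 9.98
tcp_pos: [0.5866, -0.0004, 0.1632]
ee_rot: [[0.001, -1.0, 0.001], [-0.001, 0.001, 1.0], [-1.0, -0.001, -0.001]]
wrist_force: [-7.4, 2.0, 15.6]
gripper_width: 0.148
```

```bash
python3 - <<'E'
from h import *
st((.5864,-.0004,.145),179.8)
E
```

```text
t 9.97 tcp [ 5.8659e+02 -4.4000e-01  1.6325e+02] yaw 179.93 tilt [ 0.08 -0.08] F [-7.42  2.04 15.62] M [ 0.72  2.6  -0.1 ] w 0.1484
units [-0.003  0.001 -0.304] turn -0.016
level turn units [0.01  0.011 0.   ]
```

Emit:
move_arm --series '[[[0,0,0,0,0,-0.06,0],[0,0,0,0,0,-0.06,0]]]'

```text
time_s: 10.22
tcp_pos: [0.5864, -0.0004, 0.1631]
ee_rot: [[0.003, -1.0, -0.001], [-0.003, -0.001, 1.0], [-1.0, -0.003, -0.003]]
wrist_force: [-7.9, 1.1, 16.8]
gripper_width: 0.15
```

```bash
python3 - <<'E'
from h import *
st((.5864,-.0004,.145),179.8)
E
```

```text
t 10.22 tcp [ 5.8644e+02 -3.6000e-01  1.6315e+02] yaw 180.03 tilt [ 0.18 -0.16] F [-7.88  1.14 16.77] M [ 0.59  2.75 -0.12] w 0.1502
units [-0.001 -0.001 -0.302] turn -0.029
level turn units [0.02  0.023 0.   ]
```

Emit:
move_arm --series '[[[0.02,0.02,-0.03,-0.025,0,-0.07,0],[0,0,0,-0.02,0,-0.08,0]]]'

```text
time_s: 10.48
tcp_pos: [0.5859, -0.0004, 0.1623]
ee_rot: [[0.009, -1.0, 0.001], [-0.001, 0.001, 1.0], [-1.0, -0.009, -0.001]]
wrist_force: [-5.9, 1.3, 16.4]
gripper_width: 0.149
```

```bash
python3 - <<'E'
from h import *
st((.5864,-.0004,.145),179.8)
E
```

```text
t 10.47 tcp [ 5.8591e+02 -3.9000e-01  1.6227e+02] yaw 179.96 tilt [ 0.5  -0.09] F [-5.94  1.25 16.41] M [ 0.31  2.22 -0.07] w 0.1489
units [ 0.008 -0.    -0.288] turn -0.02
level turn units [0.011 0.062 0.   ]
```

```bash
python3 - <<'E'
from h import *
p,d=viewer.capture('side');W=cloud('side',d)
cv2.imwrite('pics/s8.png',cv2.resize(p[180:310,270:420],None,fx=4,fy=4,interpolation=cv2.INTER_CUBIC)[:,:,::-1])
for u in range(345,360,2):
    c=W[190:270,u];ok=(abs(c[:,0]-.586)<.015)&(abs(c[:,1])<.04)
    print(u,[ (v+190,W[v+190,u].round(3).tolist()) for v in np.flatnonzero(ok)[[0,-1]]] if ok.any() else None)
E
```

```text
345 [(np.int64(217), [0.576, -0.009, 0.145]), (np.int64(255), [0.578, -0.006, 0.055])]
347 [(np.int64(190), [0.571, -0.025, 0.21]), (np.int64(257), [0.571, -0.027, 0.06])]
349 [(np.int64(190), [0.576, -0.025, 0.209]), (np.int64(259), [0.572, -0.034, 0.058])]
351 [(np.int64(190), [0.581, -0.024, 0.208]), (np.int64(259), [0.576, -0.035, 0.057])]
353 [(np.int64(190), [0.588, -0.021, 0.206]), (np.int64(259), [0.579, -0.038, 0.057])]
355 [(np.int64(190), [0.589, -0.027, 0.207]), (np.int64(260), [0.584, -0.039, 0.054])]
357 [(np.int64(190), [0.595, -0.026, 0.206]), (np.int64(260), [0.589, -0.038, 0.053])]
359 [(np.int64(190), [0.6, -0.025, 0.205]), (np.int64(253), [0.594, -0.039, 0.068])]
```

View pics/s8.png

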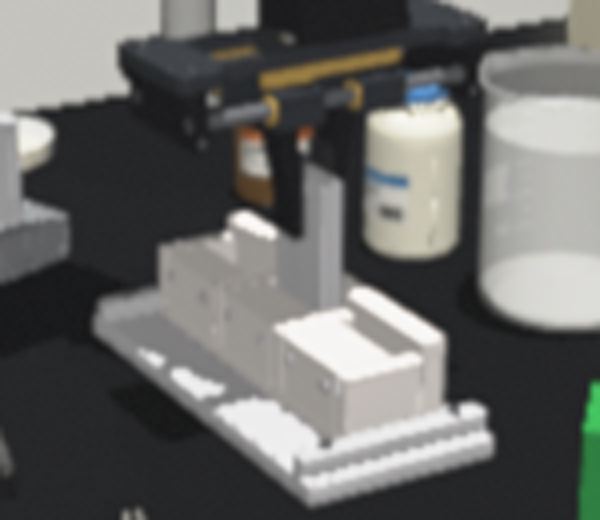

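Emit:
move_arm --series '[[[0.01,0.06,-0.02,0,0,-0.1,0],[0,0.01,0,0,0,-0.1,0]]]'

```text
time_s: 10.78
tcp_pos: [0.5864, -0.0006, 0.1568]
ee_rot: [[0.003, -1.0, 0.001], [-0.001, 0.001, 1.0], [-1.0, -0.003, -0.001]]
wrist_force: [-7.1, 0.8, 14.0]
gripper_width: 0.147
```

```bash
python3 - <<'E'
from h import *
st((.5864,-.0004,.145),179.8)
E
```

```text
t 10.78 tcp [586.4   -0.6  156.81] yaw 179.92 tilt [ 0.15 -0.08] F [-7.06  0.83 14.04] M [ 0.36  2.34 -0.04] w 0.1474
units [ 0.     0.003 -0.197] turn -0.015
level turn units [0.011 0.019 0.   ]
```

Past the roller. On down, in gentler steps towards the floor (expected TCP z ≈ 0.145).

Emit:
move_arm --series '[[[0.01,0.02,-0.01,-0.01,0,-0.08,0],[0,0.01,0,-0.005,0,-0.08,0]]]'

```text
time_s: 11.02
tcp_pos: [0.5864, -0.0008, 0.153]
ee_rot: [[0.003, -1.0, 0.001], [-0.001, 0.001, 1.0], [-1.0, -0.003, -0.001]]
wrist_force: [-5.4, 1.8, 13.1]
gripper_width: 0.145
```

Emit:
move_arm --series '[[[0,0.02,0,-0.01,0,-0.08,0],[0,0.01,0,-0.005,0,-0.07,0]]]'

```text
time_s: 11.28
tcp_pos: [0.5864, -0.0008, 0.1493]
ee_rot: [[0.002, -1.0, -0.0], [-0.002, -0.0, 1.0], [-1.0, -0.002, -0.002]]
wrist_force: [-7.3, 0.8, 11.7]
gripper_width: 0.145
```

```bash
python3 - <<'E'
from h import *
st((.5864,-.0004,.145),179.8)
E
```

```text
t 11.28 tcp [586.36  -0.8  149.34] yaw 180.02 tilt [ 0.14 -0.12] F [-7.31  0.81 11.73] M [ 0.37  1.92 -0.14] w 0.1449
units [ 0.001  0.007 -0.072] turn -0.027
level turn units [0.015 0.018 0.   ]
```

Emit:
move_arm --series '[[[0.01,0.02,-0.02,-0.01,0,-0.07,0],[0,0,0,-0.005,0,-0.07,0]]]'

```text
time_s: 11.52
tcp_pos: [0.5863, -0.001, 0.1464]
ee_rot: [[0.003, -1.0, 0.001], [-0.002, 0.001, 1.0], [-1.0, -0.003, -0.002]]
wrist_force: [-5.4, 0.5, 12.7]
gripper_width: 0.149
```

Emit:
move_arm --series '[[[0.01,0.02,0,-0.01,0,-0.06,0],[0,0,0,0,0,-0.07,0]]]'

```text
time_s: 11.78
tcp_pos: [0.5863, -0.001, 0.1448]
ee_rot: [[0.004, -1.0, -0.001], [-0.002, -0.001, 1.0], [-1.0, -0.004, -0.002]]
wrist_force: [-11.5, 2.6, 23.8]
gripper_width: 0.147
```

```bash
python3 - <<'E'
from h import *
st((.5864,-.0004,.145),179.8)
E
```

```text
t 11.78 tcp [586.33  -1.04 144.83] yaw 180.04 tilt [ 0.2  -0.11] F [-11.5    2.56  23.81] M [ 0.92  3.61 -0.14] w 0.1465
units [0.001 0.011 0.003] turn -0.03
level turn units [0.013 0.025 0.   ]
```

Emit:
move_arm --series '[[[0,0,0,0,0,0,0],[0,0,0,0,0,0,0.35],[0,0,0,0,0,0,0.35],[0,0,0,0,0,0,0.35]]]'

```text
time_s: 12.28
tcp_pos: [0.5877, -0.0008, 0.1454]
ee_rot: [[0.008, -1.0, -0.001], [-0.001, -0.001, 1.0], [-1.0, -0.008, -0.001]]
wrist_force: [-0.5, 0.4, -0.0]
gripper_width: 0.335
```

Emit:
move_arm --series '[[[0,0,0,0,0,0.2,0.35],[0,0,0,0,0,0.4,0.35],[0,0,0,0,0,0.6,0.35],[0,0,0,0,0,0.4,0.35],[0,0,0,0,0,0,0.35]]]'

```text
time_s: 12.9
tcp_pos: [0.5885, -0.0008, 0.2474]
ee_rot: [[0.011, -1.0, -0.002], [-0.001, -0.002, 1.0], [-1.0, -0.011, -0.001]]
wrist_force: [0.3, -0.2, -0.4]
gripper_width: 0.351
```

```bash
python3 - <<'E'
from h import *
st((.5115,.2667,.24),200)
p,d=viewer.capture('side');W=cloud('side',d);np.savez('s9.npz',p=p,d=d)
cv2.imwrite('pics/s9.png',cv2.resize(p[180:310,270:420],None,fx=4,fy=4,interpolation=cv2.INTER_CUBIC)[:,:,::-1])
q=W.reshape(-1,3);m=q[(q[:,2]>.075)&(q[:,2]<.13)&(abs(q[:,1])<.045)&(abs(q[:,0]-.587)<.02)];print(len(m),m[:,2].max(),np.percentile(m,[2,50,98],axis=0))
E
```

```text
t 12.9 tcp [588.51  -0.82 247.4 ] yaw 180.11 tilt [ 0.65 -0.08] F [ 0.29 -0.21 -0.43] M [0.02 0.1  0.04] w 0.3512
units [-1.283  4.459 -0.123] turn 2.486
level turn units [0.01  0.081 0.   ]
309 0.11443381918471879 [[ 0.57635867 -0.02936384  0.07628146]
 [ 0.57904043 -0.01181738  0.09760829]
 [ 0.59027489  0.02051813  0.11380796]]
```

View pics/s9.png

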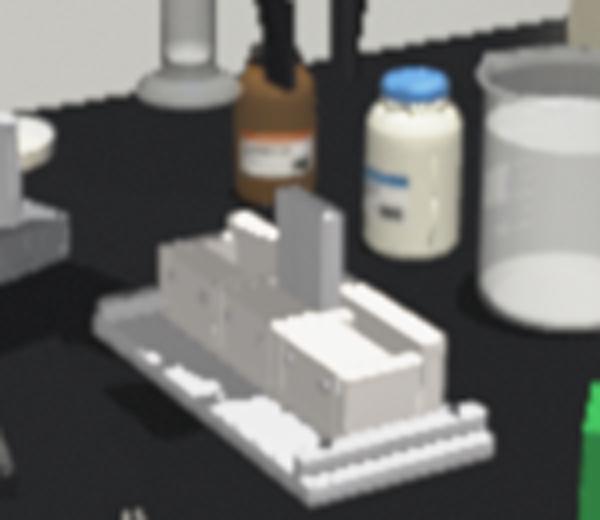

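Emit:
move_arm --series '[[[0,0,0.35,-0.18,0.5,0,0.45],[0,0,0.35,-0.18,0.7,0,0.45],[0,0,0.35,-0.18,0.7,0,0.45],[0,0,0.35,-0.18,0.7,0,0.45],[0,0,0.35,-0.18,0.7,0,0.45],[0,0,0.35,-0.18,0.7,0,0.45],[0,0,0.35,-0.18,0.45,0,0.45],[0,0,0,0,0,0,0.45]]]'

```text
time_s: 13.95
tcp_pos: [0.5051, 0.2716, 0.2351]
ee_rot: [[-0.007, -0.939, -0.344], [-0.009, -0.344, 0.939], [-1.0, 0.01, -0.006]]
wrist_force: [-0.5, -0.3, -0.1]
gripper_width: 0.45
```

```bash
python3 - <<'E'
from h import *
st((.5118,.2669,.131),199.8)
p,d=viewer.capture('wrist');cv2.imwrite('pics/w10.png',p[:,:,::-1]);c=viewer.camera_params('wrist')
W=cloud('wrist',d,c).reshape(-1,3);W=W[(d.ravel()>.05)]
m=(abs(W[:,0]-.511)<.05)&(abs(W[:,1]-.267)<.05)&(W[:,2]>.088)&(W[:,2]<.115)
q=W[m];print(len(q),q.mean(0),cv2.minAreaRect((q[:,:2]*1000).astype(np.float32)))
m=(abs(W[:,0]-.511)<.06)&(abs(W[:,1]-.267)<.06)&(W[:,2]>.02)&(W[:,2]<.035)
q=W[m];print(len(q),q.mean(0),cv2.minAreaRect((q[:,:2]*1000).astype(np.float32)))
E
```

```text
t 13.95 tcp [505.1  271.61 235.13] yaw 200.13 tilt [-0.39 -0.52] F [-0.51 -0.3  -0.15] M [-0.02  0.13  0.03] w 0.4498
units [ 0.112 -0.078 -1.736] turn -0.041
level turn units [ 0.065 -0.049  0.   ]
1071 [0.51134662 0.26484116 0.09559561] ((511.14569091796875, 266.0408630371094), (8.975910186767578, 50.181488037109375), 19.90701675415039)
5634 [0.51164478 0.26310866 0.0277054 ] ((510.91656494140625, 265.9412841796875), (60.029293060302734, 79.72067260742188), 20.054338455200195)
```

View pics/w10.png

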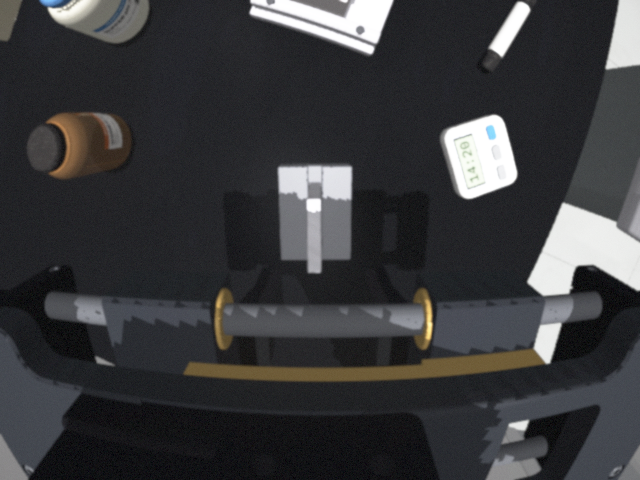

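Emit:
move_arm --series '[[[0.065,-0.05,-0.02,0.1,-0.08,-0.2,0.45],[0,0,0,0,0,-0.45,0.4],[0,0,0,0,0,-0.45,0.35],[0,0,0,0,0,-0.4,0.3],[0,0,0,0,0,0,0.25],[0,0,0,0,0,0,0.25]]]'

```text
time_s: 14.75
tcp_pos: [0.5125, 0.2591, 0.1409]
ee_rot: [[-0.003, -0.944, -0.331], [-0.004, -0.331, 0.944], [-1.0, 0.004, -0.002]]
wrist_force: [-0.3, 0.2, -0.7]
gripper_width: 0.258
```

```bash
python3 - <<'E'
from h import *
st((.5112,.2664,.131),200)
p,d=viewer.capture('wrist');cv2.imwrite('pics/w11.png',p[150:,100:560,::-1])
E
```

```text
t 14.75 tcp [512.45 259.14 140.85] yaw 199.35 tilt [-0.18 -0.21] F [-0.31  0.24 -0.72] M [0.04 0.15 0.04] w 0.2578
units [-0.021  0.121 -0.164] turn 0.082
level turn units [ 0.026 -0.023  0.   ]
```

View pics/w11.png

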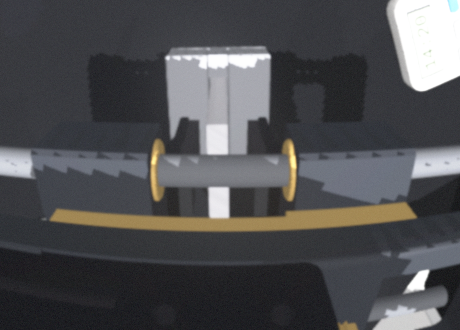

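Emit:
move_arm --series '[[[0.026,-0.023,0.08,-0.02,0.12,-0.16,0.25],[0,0,0,0,0,0,0.25]]]'

```text
time_s: 15.05
tcp_pos: [0.5116, 0.2671, 0.1322]
ee_rot: [[0.002, -0.94, -0.342], [0.002, -0.342, 0.94], [-1.0, -0.003, 0.002]]
wrist_force: [0.9, -0.2, 0.2]
gripper_width: 0.252
```

```bash
python3 - <<'E'
from h import *
st((.5112,.2664,.131),200)
p,d=viewer.capture('wrist');cv2.imwrite('pics/w12.png',p[150:,100:560,::-1])
E
```

```text
t 15.05 tcp [511.61 267.05 132.23] yaw 200.0 tilt [0.13 0.14] F [ 0.88 -0.22  0.21] M [0.01 0.06 0.  ] w 0.2521
units [-0.007 -0.011 -0.02 ] turn -0.0
level turn units [-0.018  0.017  0.   ]
```

View pics/w12.png

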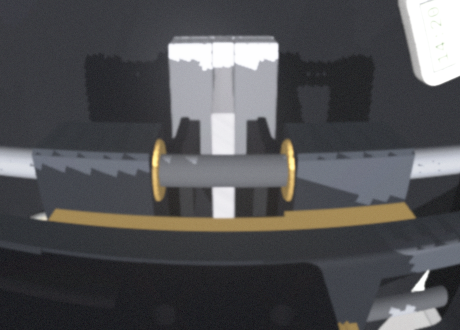

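Plate centred at about (222,165) in the crop between the fingers (158 and 289). Closing.

Emit:
move_arm --series '[[[-0.018,0.017,0,-0.007,-0.01,-0.02,0.18],[0,0,0,0,0,0,0.12],[0,0,0,0,0,0,0.0],[0,0,0,0,0,0,0],[0,0,0,0,0,0,0]]]'

```text
time_s: 15.72
tcp_pos: [0.5116, 0.2669, 0.1321]
ee_rot: [[0.002, -0.94, -0.343], [0.001, -0.343, 0.94], [-1.0, -0.002, 0.0]]
wrist_force: [-0.5, -0.3, -1.2]
gripper_width: 0.103
```

```bash
python3 - <<'E'
from h import *
st((.5112,.2664,.131),200)
E
```

```text
t 15.72 tcp [511.64 266.89 132.13] yaw 200.03 tilt [0.1  0.06] F [-0.46 -0.28 -1.18] M [ 0.05  0.12 -0.01] w 0.1027
units [-0.007 -0.008 -0.019] turn -0.004
level turn units [-0.008  0.012  0.   ]
```

Emit:
move_arm --series '[[[0,0,0,0,0,0.2,0],[0,0,0,0,0,0.3,0],[0,0,0,0,0,0.4,0],[0,0,0,0,0,0.5,0],[0,0,0,0,0,0.5,0],[0,0,0,0,0,0.2,0],[0,0,0,0,0,0,0]]]'

```text
time_s: 16.6
tcp_pos: [0.5103, 0.2657, 0.2643]
ee_rot: [[0.0, -0.94, -0.342], [0.0, -0.342, 0.94], [-1.0, -0.0, 0.0]]
wrist_force: [0.2, -0.6, -2.7]
gripper_width: 0.101
```

```bash
python3 - <<'E'
from h import *
st((.556,-.068,.27),179.8)
E
```

```text
t 16.6 tcp [510.34 265.71 264.3 ] yaw 200.0 tilt [0.   0.02] F [ 0.21 -0.64 -2.66] M [-0.02  0.14  0.06] w 0.1009
units [ 0.761 -5.562  0.095] turn -2.525
level turn units [-0.002  0.     0.   ]
```

Emit:
move_arm --series '[[[0,0,-0.31,0.09,-0.4,0.05,0],[0,0,-0.31,0.09,-0.7,0,0],[0,0,-0.31,0.09,-0.8,0,0],[0,0,-0.31,0.09,-0.8,0,0],[0,0,-0.31,0.09,-0.8,0,0],[0,0,-0.31,0.09,-0.8,0,0],[0,0,-0.31,0.09,-0.7,0,0],[0,0,-0.31,0.09,-0.4,0,0],[0,0,0,0,0,0,0]]]'

```text
time_s: 17.73
tcp_pos: [0.5475, -0.0689, 0.2531]
ee_rot: [[-0.026, -1.0, 0.009], [-0.002, 0.009, 1.0], [-1.0, 0.026, -0.002]]
wrist_force: [0.1, 0.8, -2.2]
gripper_width: 0.098
```

```bash
python3 - <<'E'
from h import *
st((.558,-.068,.192),179.8)
E
```

```text
t 17.73 tcp [547.52 -68.88 253.12] yaw 179.49 tilt [-1.49 -0.12] F [ 0.06  0.83 -2.18] M [ 0.04  0.05 -0.02] w 0.0978
units [ 0.175  0.015 -1.019] turn 0.038
level turn units [ 0.015 -0.186  0.   ]
```

Emit:
move_arm --series '[[[0.015,-0.19,0.04,0.15,0.02,-0.3,0],[0,0,0,0,0,-0.4,0],[0,0,0,0,0,-0.25,0],[0,0,0,0,0,0,0]]]'

```text
time_s: 18.23
tcp_pos: [0.5549, -0.0656, 0.1915]
ee_rot: [[-0.005, -1.0, 0.0], [0.0, 0.0, 1.0], [-1.0, 0.005, 0.0]]
wrist_force: [-0.4, -0.1, -0.6]
gripper_width: 0.1
```

```bash
python3 - <<'E'
from h import *
st((.560,-.068,.186),179.8)
p,d=viewer.capture('wrist');cv2.imwrite('pics/w14.png',p[:,:,::-1]);c=viewer.camera_params('wrist');np.savez('w14.npz',p=p,d=d)
tx,ty=r.sense()['tcp_pos'][:2]
q=cloud('wrist',d,c).reshape(-1,3)[d.ravel()>.03]
b=q[(q[:,2]>.062)&(q[:,2]<.07)&(q[:,0]>.585)&(q[:,0]<.62)&(abs(q[:,1])<.12)]
print('backstop',b[:,0].min(),b[:,0].max(),b[:,1].min())
f=q[(q[:,0]>.582)&(q[:,0]<.597)&(q[:,2]<.045)&(q[:,2]>.012)&(abs(q[:,1])<.11)]
ys=np.sort(f[:,1]);i=np.flatnonzero(np.diff(ys)>.003);print([(round(a[0],4),round(a[-1],4),len(a)) for a in np.split(ys,i+1)])
e=q[(q[:,2]>.006)&(q[:,2]<.02)&(q[:,0]>.52)&(q[:,0]<.61)&(abs(q[:,1])<.15)];print('bed y min',np.sort(e[:,1])[[0,20]])
m=q[(abs(q[:,0]-tx)<.008)&(q[:,2]>.068)&(q[:,2]<.12)&(q[:,1]<ty-.015)&(q[:,1]>ty-.04)]
print('plate',len(m),np.percentile(m[:,1],[1,10,50,90]),m[:,0].mean(),m[:,2].min())
E
```

```text
t 18.23 tcp [554.9  -65.62 191.46] yaw 179.98 tilt [-0.26  0.01] F [-0.36 -0.11 -0.62] M [0.06 0.05 0.02] w 0.1002
units [ 0.085 -0.04  -0.091] turn -0.022
level turn units [-0.001 -0.033 -0.   ]
backstop 0.5918689074126964 0.606540869033828 -0.10676811624139465
[(np.float64(-0.1098), np.float64(-0.1054), 196), (np.float64(-0.0933), np.float64(-0.0388), 994)]
bed y min [-0.12760201 -0.12731706]
plate 415 [-0.09104266 -0.09072145 -0.09037425 -0.09004381] 0.5539972180546644 0.06861472205804259
```

View pics/w14.png

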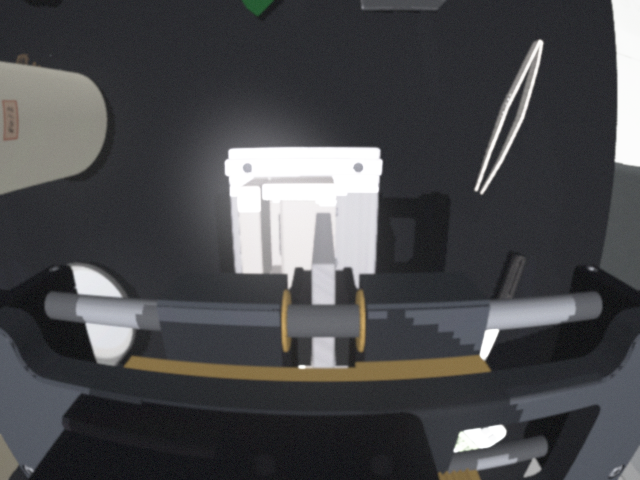

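Emit:
move_arm --series '[[[0,-0.033,-0.02,0.1,-0.045,-0.12,0],[0,0,0,0.1,0,0,0],[0,0,0,0,0,0,0]]]'

```text
time_s: 18.65
tcp_pos: [0.5696, -0.0681, 0.1866]
ee_rot: [[0.007, -1.0, 0.002], [0.0, 0.002, 1.0], [-1.0, -0.007, 0.0]]
wrist_force: [-0.5, 0.6, -1.1]
gripper_width: 0.104
```

```bash
python3 - <<'E'
from h import *
st((.582,-.0683,.1836),179.8)
E
```

```text
t 18.65 tcp [569.65 -68.08 186.65] yaw 179.87 tilt [0.37 0.02] F [-0.51  0.56 -1.09] M [ 0.02  0.11 -0.08] w 0.104
units [ 0.206 -0.004 -0.051] turn -0.009
level turn units [-0.003  0.047  0.   ]
```

Emit:
move_arm --series '[[[0,0.05,-0.01,0.07,0,-0.03,0],[0,0,0,0.07,0,0,0],[0,0,0,0.05,0,0,0],[0,0,0,0,0,0,0]]]'

```text
time_s: 19.15
tcp_pos: [0.5822, -0.0682, 0.1853]
ee_rot: [[0.0, -1.0, 0.004], [0.001, 0.004, 1.0], [-1.0, -0.0, 0.001]]
wrist_force: [-0.6, -0.4, -0.8]
gripper_width: 0.101
```

```bash
python3 - <<'E'
from h import *
st((.5885,-.0683,.1836),179.8)
E
```

```text
t 19.15 tcp [582.21 -68.16 185.28] yaw 179.78 tilt [0.01 0.03] F [-0.62 -0.35 -0.84] M [-0.03  0.1   0.  ] w 0.1008
units [ 0.105 -0.002 -0.028] turn 0.003
level turn units [-0.004  0.001  0.   ]
```

Emit:
move_arm --series '[[[0,0,0,0.03,0,-0.028,0],[0,0,0,0.03,0,0,0],[0,0,0,0.016,0,0,0]]]'

```text
time_s: 19.52
tcp_pos: [0.5868, -0.0682, 0.1834]
ee_rot: [[-0.0, -1.0, 0.004], [0.001, 0.004, 1.0], [-1.0, 0.0, 0.001]]
wrist_force: [-0.1, -0.1, -0.7]
gripper_width: 0.098
```

Emit:
move_arm --series '[[[0,0,0,0.016,0,0,0]]]'

```text
time_s: 19.65
tcp_pos: [0.5877, -0.0682, 0.1834]
ee_rot: [[-0.0, -1.0, 0.004], [0.001, 0.004, 1.0], [-1.0, 0.0, 0.001]]
wrist_force: [-0.1, 0.1, -0.7]
gripper_width: 0.097
```

Emit:
move_arm --series '[[[0,0,0,0.016,0,0,0]]]'

```text
time_s: 19.77
tcp_pos: [0.5885, -0.0682, 0.1834]
ee_rot: [[-0.001, -1.0, 0.004], [0.0, 0.004, 1.0], [-1.0, 0.001, 0.0]]
wrist_force: [-0.7, 1.1, 0.1]
gripper_width: 0.101
```

Emit:
move_arm --series '[[[0,0,0,0.016,0,0,0]]]'

```text
time_s: 19.9
tcp_pos: [0.5888, -0.0682, 0.1833]
ee_rot: [[-0.003, -1.0, 0.004], [0.0, 0.004, 1.0], [-1.0, 0.003, 0.0]]
wrist_force: [-2.9, -0.1, 0.7]
gripper_width: 0.101
```

Emit:
move_arm --series '[[[0,-0.025,0,-0.014,0,0,0],[0,0,0,0,0,-0.03,0]]]'

```text
time_s: 20.15
tcp_pos: [0.5881, -0.0683, 0.1816]
ee_rot: [[0.002, -1.0, 0.004], [0.0, 0.004, 1.0], [-1.0, -0.002, 0.001]]
wrist_force: [-0.8, -0.3, -0.8]
gripper_width: 0.097
```

```bash
python3 - <<'E'
from h import *
st((.5881,-.0683,.1760),179.8)
E
```

```text
t 20.15 tcp [588.15 -68.25 181.61] yaw 179.76 tilt [0.09 0.03] F [-0.83 -0.26 -0.75] M [ 0.02  0.31 -0.  ] w 0.0967
units [-0.001 -0.001 -0.093] turn 0.005
level turn units [-0.004  0.012  0.   ]
```

Emit:
move_arm --series '[[[0,0,0,0,0,-0.03,0]]]'

```text
time_s: 20.27
tcp_pos: [0.5881, -0.0683, 0.1797]
ee_rot: [[0.002, -1.0, 0.004], [0.0, 0.004, 1.0], [-1.0, -0.002, 0.0]]
wrist_force: [0.0, -0.0, -0.8]
gripper_width: 0.105
```

Emit:
move_arm --series '[[[0,0,0,0,0,-0.03,0]]]'

```text
time_s: 20.4
tcp_pos: [0.5881, -0.0683, 0.1777]
ee_rot: [[0.002, -1.0, 0.004], [0.0, 0.004, 1.0], [-1.0, -0.002, 0.0]]
wrist_force: [-0.7, 0.3, -1.3]
gripper_width: 0.102
```

```bash
python3 - <<'E'
from h import *
st((.5881,-.0683,.1760),179.8)
E
```

```text
t 20.4 tcp [588.11 -68.27 177.71] yaw 179.76 tilt [0.1  0.03] F [-0.66  0.31 -1.28] M [ 0.03  0.27 -0.  ] w 0.1021
units [-0.    -0.001 -0.029] turn 0.005
level turn units [-0.004  0.012  0.   ]
```

Entering freely (bottom ~51.6 mm, below the land). Down to the roller.

Emit:
move_arm --series '[[[0,0.01,0,-0.003,0,-0.04,0],[0,0,0,0,0,-0.04,0]]]'

```text
time_s: 20.65
tcp_pos: [0.5882, -0.0683, 0.1725]
ee_rot: [[0.001, -1.0, 0.004], [0.001, 0.004, 1.0], [-1.0, -0.001, 0.001]]
wrist_force: [-0.2, -0.3, -1.0]
gripper_width: 0.101
```

Emit:
move_arm --series '[[[0,0,0,0,0,-0.04,0],[0,0,0,0,0,-0.04,0]]]'

```text
time_s: 20.9
tcp_pos: [0.5882, -0.0682, 0.1673]
ee_rot: [[0.001, -1.0, 0.004], [0.0, 0.004, 1.0], [-1.0, -0.001, 0.0]]
wrist_force: [0.0, -1.1, -1.1]
gripper_width: 0.098
```

```bash
python3 - <<'E'
from h import *
st((.5880,-.0683,.146),179.8)
E
```

```text
t 20.9 tcp [588.21 -68.24 167.31] yaw 179.77 tilt [0.04 0.03] F [ 0.05 -1.05 -1.09] M [0.01 0.21 0.04] w 0.0978
units [-0.003 -0.001 -0.355] turn 0.004
level turn units [-0.003  0.005  0.   ]
```

Emit:
move_arm --series '[[[0,0.01,0,-0.005,0,-0.06,0],[0,0.01,0,-0.01,0,-0.08,0]]]'

```text
time_s: 21.15
tcp_pos: [0.5884, -0.0684, 0.1633]
ee_rot: [[0.001, -1.0, 0.002], [-0.001, 0.002, 1.0], [-1.0, -0.001, -0.001]]
wrist_force: [-6.6, 1.7, 18.3]
gripper_width: 0.102
```

Emit:
move_arm --series '[[[0.01,0.02,-0.01,-0.015,0,-0.09,0],[0,0.02,0,-0.01,0,-0.09,0]]]'

```text
time_s: 21.4
tcp_pos: [0.5883, -0.0686, 0.1589]
ee_rot: [[0.001, -1.0, 0.001], [-0.002, 0.001, 1.0], [-1.0, -0.001, -0.002]]
wrist_force: [-5.7, 1.6, 12.1]
gripper_width: 0.101
```

```bash
python3 - <<'E'
from h import *
st((.5880,-.0683,.146),179.8)
E
```

```text
t 21.4 tcp [588.28 -68.59 158.89] yaw 179.94 tilt [ 0.03 -0.1 ] F [-5.7   1.62 12.11] M [ 0.43  1.52 -0.09] w 0.1012
units [-0.005  0.005 -0.215] turn -0.017
level turn units [0.013 0.004 0.   ]
```

Past the roller.

Emit:
move_arm --series '[[[0.01,0.02,-0.01,-0.01,0,-0.08,0],[0,0.01,0,-0.005,0,-0.08,0]]]'

```text
time_s: 21.65
tcp_pos: [0.5883, -0.0689, 0.155]
ee_rot: [[0.0, -1.0, 0.001], [-0.002, 0.001, 1.0], [-1.0, -0.0, -0.002]]
wrist_force: [-5.7, 1.8, 11.9]
gripper_width: 0.103
```

Emit:
move_arm --series '[[[0.01,0.02,-0.01,-0.01,0,-0.08,0],[0,0.01,0,-0.005,0,-0.08,0]]]'

```text
time_s: 21.9
tcp_pos: [0.5883, -0.0691, 0.151]
ee_rot: [[0.0, -1.0, 0.001], [-0.002, 0.001, 1.0], [-1.0, -0.0, -0.002]]
wrist_force: [-4.9, 2.1, 12.4]
gripper_width: 0.101
```

```bash
python3 - <<'E'
from h import *
st((.5880,-.0683,.146),179.8)
E
```

```text
t 21.9 tcp [588.28 -69.12 151.01] yaw 179.95 tilt [ 0.02 -0.12] F [-4.95  2.07 12.37] M [ 0.47  1.71 -0.09] w 0.1014
units [-0.005  0.014 -0.084] turn -0.019
level turn units [0.015 0.003 0.   ]
```

Emit:
move_arm --series '[[[0.01,0.01,-0.01,-0.01,0.005,-0.07,0],[0,0,0,-0.005,0.003,-0.07,0]]]'

```text
time_s: 22.15
tcp_pos: [0.5881, -0.0692, 0.148]
ee_rot: [[0.002, -1.0, 0.001], [-0.003, 0.001, 1.0], [-1.0, -0.002, -0.003]]
wrist_force: [-4.8, 1.3, 11.4]
gripper_width: 0.099
```

Emit:
move_arm --series '[[[0.01,0.01,0,-0.01,0.005,-0.07,0],[0,0,0,0,0.003,-0.07,0]]]'

```text
time_s: 22.4
tcp_pos: [0.5881, -0.0692, 0.146]
ee_rot: [[0.004, -1.0, -0.001], [-0.003, -0.001, 1.0], [-1.0, -0.003, -0.004]]
wrist_force: [-10.7, 2.7, 24.8]
gripper_width: 0.106
```

```bash
python3 - <<'E'
from h import *
st((.5880,-.0683,.146),179.8)
E
```

```text
t 22.4 tcp [588.09 -69.16 145.98] yaw 180.04 tilt [ 0.2 -0.2] F [-10.73   2.74  24.83] M [ 1.05  3.24 -0.18] w 0.1063
units [-0.002  0.014  0.   ] turn -0.03
level turn units [0.025 0.025 0.   ]
```

Hard stop at the expected height. Relax, release, lift clear.

Emit:
move_arm --series '[[[0,0,0,0,0,0,0],[0,0,0,0,0,0,0.35],[0,0,0,0,0,0,0.35],[0,0,0,0,0,0,0.35]]]'

```text
time_s: 22.9
tcp_pos: [0.5888, -0.0691, 0.1462]
ee_rot: [[0.006, -1.0, -0.001], [-0.003, -0.001, 1.0], [-1.0, -0.006, -0.003]]
wrist_force: [-0.3, -0.4, -0.6]
gripper_width: 0.321
```

Emit:
move_arm --series '[[[0,0,0,0,0,0.2,0.35],[0,0,0,0,0,0.4,0.35],[0,0,0,0,0,0.6,0.35],[0,0,0,0,0,0.6,0.35],[0,0,0,-0.6,-0.4,0.3,0.35],[0,0,0,-0.7,-0.7,0.3,0.35],[0,0,0,-0.7,-0.7,0,0.35],[0,0,0,-0.7,-0.7,0,0.35],[0,0,0,0,-0.7,0,0.35],[0,0,0,0,-0.7,0,0.35],[0,0,0,0,0,0,0.35]]]'

```text
time_s: 24.28
tcp_pos: [0.4221, -0.3092, 0.3053]
ee_rot: [[0.021, -1.0, -0.005], [-0.009, -0.006, 1.0], [-1.0, -0.021, -0.01]]
wrist_force: [-0.5, 0.0, -0.2]
gripper_width: 0.342
```

```bash
python3 - <<'E'
from h import *
st()
p,d=viewer.capture('top');np.savez('t20.npz',p=p,d=d);W=cloud('top',d)
cv2.imwrite('pics/t20.png',cv2.resize(p[195:345,195:495],None,fx=2.6,fy=2.6,interpolation=cv2.INTER_CUBIC)[:,:,::-1])
q=W.reshape(-1,3);q=q[d.ravel()>.1]
for n,y0 in(('thick',-.002),('thin',-.0685)):
    m=q[(q[:,2]>.09)&(q[:,2]<.13)&(abs(q[:,1]-y0)<.033)&(abs(q[:,0]-.587)<.03)]
    print(n,len(m),m.mean(0).round(4),cv2.minAreaRect((m[:,:2]*1000).astype(np.float32)))
p,d=viewer.capture('side');cv2.imwrite('pics/s20.png',cv2.resize(p[180:310,230:430],None,fx=4,fy=4,interpolation=cv2.INTER_CUBIC)[:,:,::-1])
E
```

```text
t 24.27 tcp [ 422.1  -309.19  305.26] yaw 180.32 tilt [ 1.22 -0.54] F [-0.49  0.   -0.2 ] M [ 0.04  0.14 -0.04] w 0.3419
level turn units [0.068 0.152 0.   ]
thick 156 [ 0.5845 -0.0013  0.1076] ((585.8737182617188, -2.3315277099609375), (47.981163024902344, 13.62722396850586), 89.27384948730469)
thin 120 [ 0.5866 -0.0688  0.1071] ((587.1747436523438, -68.72634887695312), (8.648390769958496, 50.13457489013672), 0.40188419818878174)
```

View pics/t20.png

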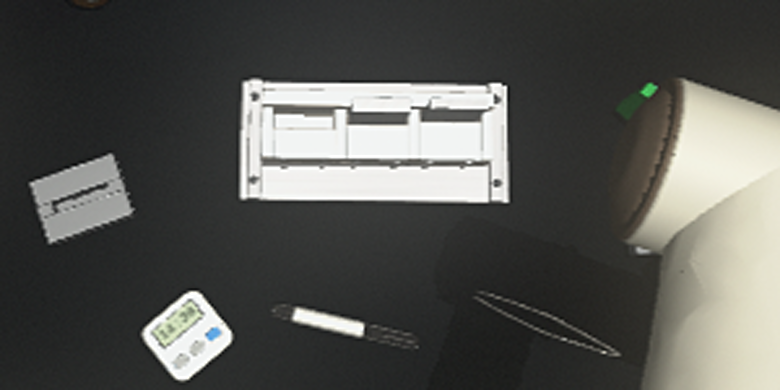

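View pics/s20.png

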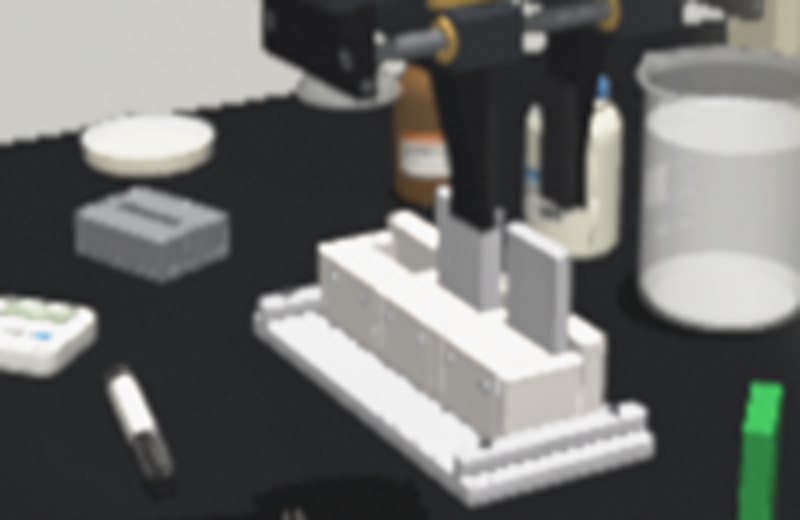

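```bash
python3 - <<'E'
from h import *
z=np.load('t20.npz');q=cloud('top',z['d']).reshape(-1,3)
for n,y0 in(('thick',-.002),('thin',-.0685)):
    m=q[(q[:,2]>.07)&(q[:,2]<.13)&(abs(q[:,1]-y0)<.033)&(abs(q[:,0]-.587)<.03)]
    print(n,np.percentile(m[:,2],[10,25,50,75,90]).round(4), np.histogram(m[:,2],np.arange(.07,.12,.004))[0])
z0=np.load('top0.npz');D=np.abs(z0['p'].astype(int)-z['p']).max(2)
for nm,(u,v) in dict(timer=(268,324),marker=(328,320),forceps=(405,320),buf=(277,170),amb=(226,182),petri=(155,240)).items(): print(nm,D[v-15:v+15,u-25:u+25].mean().round(1))
r.finish_job()
E
```

```text
thick [0.0803 0.0963 0.1088 0.1104 0.1118] [ 3  1 18  4  4 12  6  0  8 72 58  0]
thin [0.0751 0.0887 0.1073 0.1098 0.111 ] [12  9  4  5 13  6  1 10 18 47 36  2]
timer 1.4
marker 1.9
forceps 10.7
buf 1.7
amb 2.0
petri 1.3
the job is handed in; nothing more can be done
```

Both plates are in the rack and the job is handed in at about 24 s of the 72 s allowed. The 13 mm plate is in the middle slot, the 9 mm plate is in the right-hand narrowest slot, and the widest slot is empty.

- **How they went in:** I found the backstop by touch at x ≈ 0.593 m with about 2–3 N. Each plate slid freely into its slot below the land. It passed the roller at about 17–18 N upward on the wrist and met a hard stop on the floor at the expected height, at about 24–25 N. The highest combined force I read was about 27 N.
- **Final camera check:** The upper edges read about 0.110 m, as they should when fully home. The plates' positions along the row are within about 1 mm of the slot middles, and both look upright. The gripper is open and well clear.
- **Bystanders:** The timer, marker, both bottles and petri dish are unchanged in the top picture. The forceps area differed only moderately. In that picture it lies in the arm's shadow, and I did not touch it.
- **Disagreements:**
  - The 6–15 N roller figure was slightly exceeded, because the arm also leaned on the backstop with 5–8 N while pressing; this rose to about 11 N at the hard stop.
  - The cameras disagreed with each other, and with the touch reading of the backstop, by up to 3 mm, so I relied on touch for that.
  - The network's plate_thick hits were the yellow and green look-alikes. I rejected them by colour and took the bare plate measured at 13 mm.

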